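# Sanding pass along the fence with a push stick

### The arm

A 6-joint arm with a two-finger parallel gripper is mounted at the origin on the work surface. World frame = base frame: x ahead of the robot, y to its left, z up, the work surface at z = 0. Lengths are in m, angles in rad, forces in N, time in s.
With the tool pointing down it reaches from about 0.225 to 0.725 m from the base axis. Payload 3.1 kg.
Tool frame: the origin (TCP) lies on the centre line of the jaws, within the pads' length; the fingertips stand 8 mm ahead of it and the grasp point (between the pads) lies 11 mm behind it; x points along the fingers, y is the direction in which the jaws open and shut, and the axes are right-handed (so a half turn about x gives the same grasp; the last joint's range is limited). The gripper opens to 85 mm and grips with 20 to 120 N. Pads are 22 mm wide; open, the fingers measure 114 mm over their backs; the gripper's body (76 mm by 85 mm) begins 54 mm behind the grasp point. The pads swing forward as they close: fully open they stand 13 mm farther back than shut.
Start: joints at [1.188, 0.048, 0.099, 1.622, 0, 1.443], TCP at [0.132, 0.508, 0.239] pointing down, gripper open.
Joint ranges: [-2.91, 2.91], [-0.99, 1.94], [-1.21, 1.42], [-2.12, 2.29], [-1.49, 1.47], [-3.14, 3.14]. Speed limits (rad/s): [2.79, 2.79, 3.14, 3.14, 3.14, 3.14].

### API

Orientations are given as a rotation vector (axis times angle).
In Python, from station import arm, optics gives the robot as it stands.
- The arm moves only by the tool send_rows, never from a script. Its argument "motion" is a list of rows, each a list of 7 numbers: the turn, a rotation vector about the tool's x, y, z as a fraction of full scale, then the shift along the tool's x, y, z as a fraction of full scale, then the closure, from -1 (fully open) to 1 (shut). In form: [[rx, ry, rz, x, y, z, jaw], ...]. A call has 1 to 10 rows; each row shifts and turns the pose as measured when the row begins, along the tool's axes as they then stand; what a row does not reach is not made up. Full scale, the value 1, is 50 mm for a shift and 90 degrees for a turn. A row lasts 1/10 s, in which the tool goes at most 50 mm and 8.59 degrees, less where a joint would pass 70% of its speed; a pose out of reach is approached as far as the arm can. A call with a number of a shift or a turn outside -1 to 1 is refused whole. A call with a gripper value outside its range is refused whole. The fingers move at their own pace and stop on an object; "force" is the grip in N (left out, the last holds). Time passes only in rows, so rows that do not move let the fingers close. It gives the time, the measured TCP pose, the force and the opening at its end, in the units of the state.
- arm.state(): the state, without advancing time (a new reading comes with each control period).
- optics.grab_frame(name): name is "side" or "top"; returns the picture (384x512x3 uint8, red, green, blue); there is no depth.
- optics.get_calibration(name): a dict with "fx", "fy", "cx", "cy" (pixels), "view" (4x4, takes a point from world to camera coordinates). Camera axes: x right, y down, z forward; pixel columns grow to the right and rows downward; lengths in m; the calibration is good to about 2 mm. A picture is of the moment at which its call begins. get_calibration takes no time and is no camera call.
- arm.close_job(): hands the job in, once; it reports no verdict.
The state is a dict: "time": time; "joint_pos": joint angles; "qd": joint speeds; "joint_efforts": joint torques, N m; "tcp_pos": TCP position; "orientation": TCP orientation; "wrist_force": force on the tool from outside, world axes, zero at the start; "torque": the same for the moment, N m; "width": finger opening in m.
Only numpy, scipy, OpenCV 4.12 (cv2) and the standard library are available. Lean on these libraries where they do the work, as an engineer would, in place of code of your own. Each camera call takes 0.05 s, during which the arm holds its last target.

### The job

Give the long wooden block its sanding pass. Take the push stick from the rubber mat, press the block flat against the aluminium fence with it at the open end of the sanding board, then feed the block along the fence and over the abrasive strip until it sits fully home against the wooden end stop, keeping it pressed against the fence with a light, steady fingertip's pressure all the way: it must not stray from the fence on the strip, nor be leaned hard against the fence or rammed into the stop. Only the stick may touch the block, which stays flat on the board; afterwards lay the stick back down flat on its mat (do not drop it) and leave the other things undisturbed.

Things in the scene. Friction and masses are not known exactly. Their poses are not given: they have to be found in the camera images.
- block: The workpiece: a plain wooden block on the open end of the sanding board, 10 to 40 mm off the fence and a little askew. 40 mm high, about 120 mm long and about 60 mm wide, sawn by eye, so length and width may be up to 3 mm off either way: feel for the contact. 0.16 to 0.30 kg. Origin: centre of the underside; x along its length in the feed direction, y towards the fence, z up.
- stick: The push stick, light wood, 90 g, lying on the mat. A straight shaft 20 mm wide and 30 mm high (z) from 93 mm behind its origin to a forked (birdsmouth) head in front, 44 mm wide, just as high, its lips ending 111 mm ahead. Origin: centre of the underside where it balances; grip it across the 20 mm width within 30 mm of there. x along the shaft towards the notch, z up.
- stick_notch (a point): Apex of the stick's 90 degree V notch, 95 mm ahead of its origin and 15 mm above its underside; axes as the stick's. Two lips, 22 mm long from the apex and 9 mm thick, run forward at 45 degrees to either side. With the stick pointing halfway between feed direction and fence, the notch straddles the block's rear corner on the side away from the fence, one lip on the rear end, one on the side.
- fence: The fence: an aluminium angle along the board's far side, 360 mm long, guide face 28 mm high, set by hand, so not exactly parallel to the board. Origin in the guide face, at its middle, at bed level; x along it in the feed direction (to the robot's right), y into the fence (the block is on the -y side). Held by two wing bolts only: 2 to 6 N of side pressure is right, over 12 N too much.
- stop: The end stop: a dark wooden cleat 100 mm wide, 26 mm high, 15 mm thick across the bed's end at the robot's right. Origin in the middle of the face that the block comes to rest against, at bed level; x in the feed direction, y towards the fence. A push of some 3 to 10 N seats the block; over 20 N is too much.
- board: The sanding board, fixed: plywood bed 380 x 140 mm, 12 mm thick, fence along its far side, stop at one end. Origin: centre of the underside; x along its length in the feed direction, y towards the fence. Bare plywood from the open end to 40 mm before the centre, then, behind a thin steel edge, the dark abrasive strip, level but rougher, up to the stop's face 165 mm past the centre.
- mat: The push stick's place: a black rubber mat, 250 x 80 mm and 4 mm thick, fixed, between robot and board. Origin at the centre of its underside, x along its length, z up. The stick may be laid back on it lengthwise, about in the middle, as it was found.
- pot: Bystander: open white ceramic pot, 106 mm across, 96 mm high, standing with the next three on a wooden turntable (244 mm across, 30 mm high, fixed) right of the board. Origin at the centre of its underside.
- silicone_lid: Bystander: round blue silicone lid with a knob, 92 mm across, 27 mm high, on the turntable. Origin at the centre of its underside.
- tin: Bystander: matte aluminium tin, 70 mm across, 78 mm high, on the turntable. Origin at the centre of its underside.
- spray_bottle: Bystander: empty green spray bottle with a white head, 68 mm across, 178 mm high, on the turntable. Origin at the centre of its underside.
- offcut: Bystander: a short piece of the same wood, 55 x 60 x 40 mm, on the glass left of the board; not the workpiece. Origin at the centre of its underside.
- cork_block: Bystander: cork hand-sanding block, 110 x 65 x 30 mm, between the robot and the board, to one side of the mat. Origin at the centre of its underside.
- tape_roll: Bystander: roll of paper tape lying flat, 90 mm across, 24 mm high, between the robot and the board, on the other side of the mat. Origin at the centre of its underside.
- glue_bottle: Bystander: white glue bottle, 52 mm across, 150 mm high, at the far left. Origin at the centre of its underside.
- brush: Bystander: wooden bench brush, 225 mm long, 34 mm wide, 26 mm high, lying to the right of the mat. Origin between handle and head, x towards the head.
Things that resemble listed ones, but are neither listed nor needed, are in the scene too. What is shaped like the stick but turquoise is not meant.

How it is judged:
On the way, in this order (a step that is already met when the one before it is completed fails the run):
1. the stick presses the block flat against the fence, lightly, at the open end (y of block in the frame of fence above -0.0301 m and angle between the x axis of block and the x axis of fence, either way round below 0.02 rad and contact force between block and fence between 1 and 8 N and contact force between stick and block above 1 N and x of block in the frame of fence below -0.085 m), for 0.2 s.
2. the stick feeds the block on, flat and lightly pressed against the fence, in the first half of the strip (y of block in the frame of fence above -0.0301 m and angle between the x axis of block and the x axis of fence, either way round below 0.02 rad and contact force between block and fence between 1 and 8 N and contact force between stick and block above 1 N and x of block in the frame of fence between -0.05 and 0 m), for 0.1 s.
3. the same in the second half of the strip (y of block in the frame of fence above -0.0301 m and angle between the x axis of block and the x axis of fence, either way round below 0.02 rad and contact force between block and fence between 1 and 8 N and contact force between stick and block above 1 N and x of block in the frame of fence between 0.03 and 0.08 m), for 0.1 s.
4. the stick pushes the block home against the end stop, flat along the fence (y of block in the frame of fence above -0.0301 m and angle between the x axis of block and the x axis of fence, either way round below 0.02 rad and x of block in the frame of stop above -0.0625 m and contact force between block and stop above 1 N and contact force between stick and block above 1 N), for 0.15 s.
5. the stick is lowered onto its mat in the gripper, not dropped (x of stick in the frame of mat between -0.04 and 0.04 m and y of stick in the frame of mat between -0.035 and 0.035 m and z of stick in the frame of mat below 0.012 m and contact force between the fingers and stick above 1 N), for 0.05 s.
At the end, for the whole second after the job is handed in: The block stands home against the end stop (within 2.5 mm) and flat along the fence (within 2.5 mm and 0.025 rad), the push stick lies flat on its mat (its grip within 40 mm of the mat's middle lengthwise and 35 mm across), both at rest and released (x of block in the frame of stop above -0.0635 m and y of block in the frame of fence above -0.0311 m and angle between the x axis of block and the x axis of fence, either way round below 0.025 rad and linear speed of each of block, stick below 0.01 m/s and x of stick in the frame of mat between -0.04 and 0.04 m and y of stick in the frame of mat between -0.035 and 0.035 m and z of stick in the frame of mat below 0.007 m and angle between stick's own z axis and vertical below 0.06 rad); the robot touches nothing.
It fails at once if the block presses the fence with more than 12 N on the strip, or strikes it with more than 20 N anywhere (contact force between block and fence above 20 N or (x of block in the frame of fence between -0.07 and 0.09 m and contact force between block and fence above 12 N)).
It fails at once if on the strip the block strays from the fence, by more than 3.5 mm or 2 degrees (x of block in the frame of fence above -0.08 m and (y of block in the frame of fence below -0.0321 m or angle between the x axis of block and the x axis of fence, either way round above 0.035 rad)).
It fails at once if the block strikes or presses the end stop with more than 20 N (contact force between block and stop above 20 N).
It fails at once if the gripper or arm touches the block, or the block is tipped (contact force between any of the fingers, the arm and block above 0.5 N or angle between block's own z axis and vertical above 0.1 rad).
It fails at once if a bystander is moved by more than 15 mm (distance of any of pot, silicone_lid, tin, spray_bottle, offcut, cork_block, tape_roll, glue_bottle, brush from where it was at the start of the episode above 0.015 m).
It also fails if it takes over 70 s, if anything falls off the work surface, if the arm or the gripper's body presses on something with over 40 N, if the wrist force passes 120 N, or if a joint passes its speed limit or range.

## Working session

There is one attempt and no reset: what is moved stays moved. The work goes in short steps, Python scripts to look and compute and a tool call to move; the robot and the scene stay as the last step left them, time stands still between calls to the robot, and variables do not carry over. Pictures are saved under pics/ and viewed, and the job is handed in when it is done.

Besides the shell and the picture viewer there is one more tool, called after "Request:" in YAML: its name, and indented under it one key for each argument. send_rows: Moves the arm, as the interface text tells. Shift numbers are shares of 50 mm and turn numbers shares of 90 degrees, none past 1 either way. Its arguments: {"type":"object","properties":{"motion":{"type":"array","items":{"type":"array","items":{"type":"number","minimum":-1,"maximum":1}}},"force":{"type":"number"}},"required":["motion"]}

```bash
mkdir -p pics; ls; python3 - <<'E'
from station import arm, optics
import cv2
for n in ("top","side"):
    im=optics.grab_frame(n); cv2.imwrite(f"pics/{n}0.png",im[:,:,::-1])
    print(n,optics.get_calibration(n))
print(arm.state())
E
```

```text
pics
top {'fx': 413.451793832768, 'fy': 413.451793832768, 'cx': 252.79781548150726, 'cy': 189.18994809222727, 'view': array([[ 0.00819177, -0.99991946,  0.00969389,  0.0519694 ],
       [-0.99293939, -0.00928107, -0.11825913,  0.45006536],
       [ 0.11833958, -0.0086567 , -0.99293545,  1.26171229],
       [ 0.        ,  0.        ,  0.        ,  1.        ]])}
side {'fx': 459.3851973352524, 'fy': 459.3851973352524, 'cx': 254.58406600696316, 'cy': 197.04826736464707, 'view': array([[-0.95623643, -0.2925643 , -0.00424545,  0.47492844],
       [-0.2020302 ,  0.67068542, -0.71369803,  0.10481057],
       [ 0.21164993, -0.68160634, -0.70044065,  1.53012361],
       [ 0.        ,  0.        ,  0.        ,  1.        ]])}
{'time': 0.1, 'joint_pos': array([ 1.18818843e+00,  4.87051079e-02,  9.77184815e-02,  1.62201601e+00,
       -7.21051107e-06,  1.44300257e+00]), 'qd': array([ 0.00023315, -0.00076111,  0.0036161 , -0.00248288,  0.00100571,
       -0.0012279 ]), 'joint_efforts': array([ 3.62290542e-03, -3.39851797e+01,  3.20935392e+01,  1.57245831e-02,
       -8.00415273e-05,  4.11657993e-06]), 'tcp_pos': array([0.1321372 , 0.50752707, 0.23820137]), 'orientation': array([ 0.19836577,  1.56207439, -0.20172975]), 'wrist_force': array([0.06427449, 0.89372354, 0.51689995]), 'torque': array([-0.00215139,  0.01908964, -0.02447948]), 'width': 0.08519435108014248}
```

View pics/top0.png

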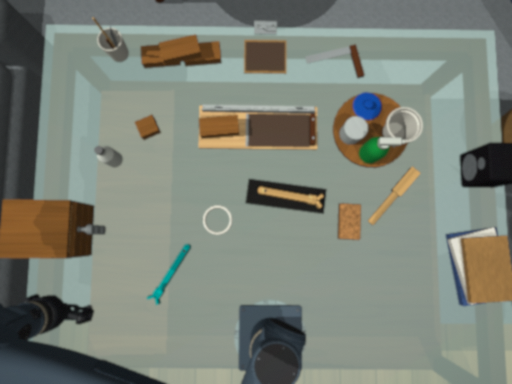

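View pics/side0.png

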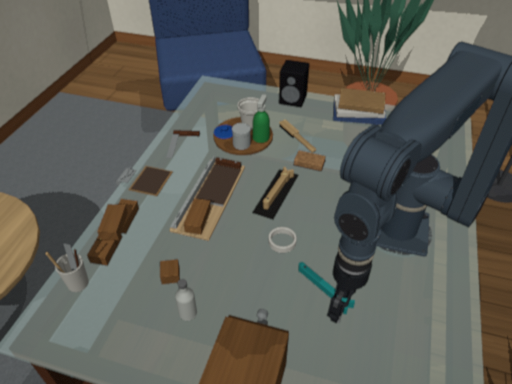

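```bash
cat > h.py <<'E'
import numpy as np, cv2
from station import arm, optics
def cal(n):
    c=optics.get_calibration(n); K=np.array([[c['fx'],0,c['cx']],[0,c['fy'],c['cy']],[0,0,1]]); return K,c['view']
def ray(n,px,z):
    K,V=cal(n); R=V[:3,:3]; t=V[:3,3]; px=np.atleast_2d(np.array(px,float))
    d=(np.linalg.inv(K)@np.c_[px,np.ones(len(px))].T).T@R; o=-R.T@t
    s=(z-o[2])/d[:,2]; return o+d*s[:,None]
def proj(n,P):
    K,V=cal(n); P=np.atleast_2d(P); c=P@V[:3,:3].T+V[:3,3]; q=c@K.T; return q[:,:2]/q[:,2:]
def crop(n,im,x0,y0,x1,y1,s,name):
    c=cv2.resize(im[y0:y1,x0:x1],None,fx=s,fy=s,interpolation=cv2.INTER_CUBIC); cv2.imwrite(name,c[:,:,::-1])
E
python3 - <<'E'
from h import *
im=cv2.imread("pics/top0.png")[:,:,::-1]
crop('top',im,190,95,340,220,5,"pics/t1.png")
im=cv2.imread("pics/side0.png")[:,:,::-1]
crop('side',im,165,145,305,245,5,"pics/s1.png")
for n in("top","side"):
    K,V=cal(n); print(n,-V[:3,:3].T@V[:3,3])
E
```

```text
top [0.2971514  0.06706456 1.30551941]
side [0.15146823 1.11159414 1.14858016]
```

View pics/t1.png

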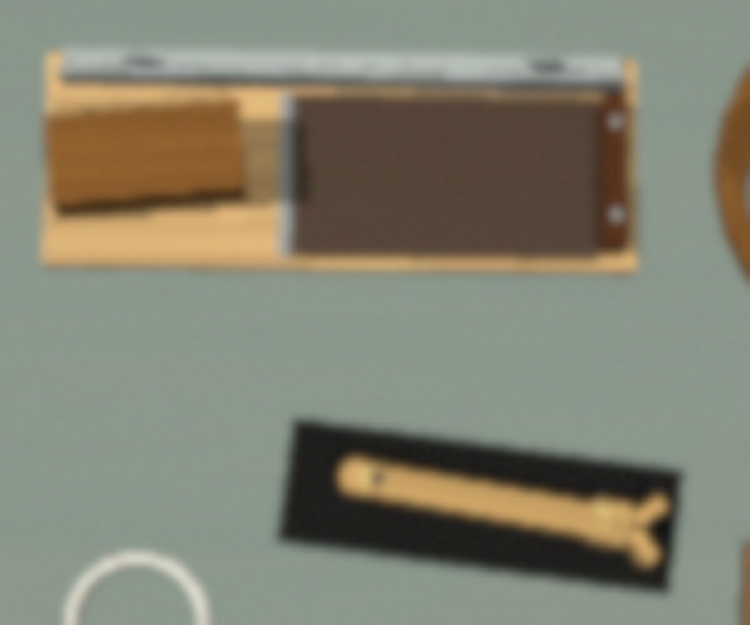

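View pics/s1.png

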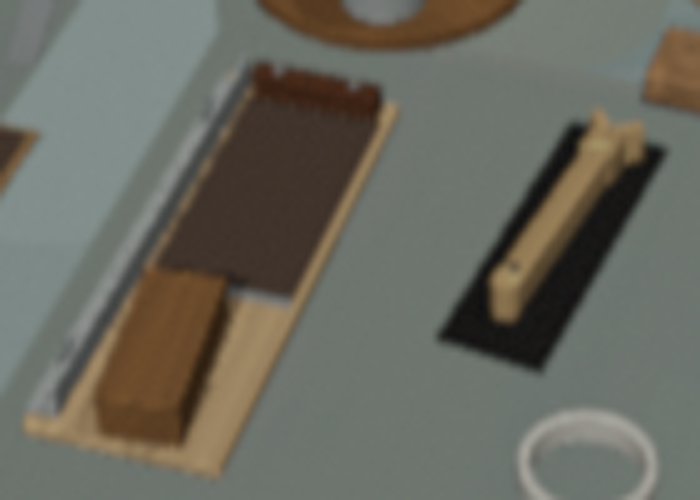

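```bash
cat > m.py <<'E'
from h import *
def up(im,x0,y0,x1,y1,s=8):
    return cv2.resize(im[y0:y1,x0:x1],None,fx=s,fy=s,interpolation=cv2.INTER_CUBIC)
def tofull(p,x0,y0,s=8): return (np.asarray(p,float)+0.5)/s-0.5+np.array([x0,y0])
def big(mask):
    c,_=cv2.findContours(mask.astype(np.uint8),cv2.RETR_EXTERNAL,cv2.CHAIN_APPROX_NONE); return max(c,key=cv2.contourArea)
E
python3 - <<'E'
from m import *
im=cv2.imread("pics/top0.png")[:,:,::-1].copy()
b=(235,170,340,220); u=up(im,*b); 
print(im[196,250],im[185,250],im[192,290],im[196,275], im[122,215],im[140,215],im[125,270],im[113,215],im[109,260],im[107,260],im[112,260])
hsv=cv2.cvtColor(u,cv2.COLOR_RGB2HSV)
mat=(u.max(2)<80)|((hsv[:,:,0]<25)&(hsv[:,:,1]>70))
r=cv2.minAreaRect(big(mat)); P=tofull(cv2.boxPoints(r),*b[:2]); W=ray('top',P,0.004); print("mat",P.round(1).tolist()); print(W.round(4)); print(np.linalg.norm(np.diff(W,axis=0),axis=1), W.mean(0))
d=W-np.roll(W,1,0); 
st=((hsv[:,:,0]<25)&(hsv[:,:,1]>70)&(u.max(2)>110))
c=big(st); r=cv2.minAreaRect(c); P=tofull(cv2.boxPoints(r),*b[:2]); W=ray('top',P,0.034); print("stick"); print(P.round(1).tolist(),W.round(4)); print(np.linalg.norm(np.diff(W,axis=0),axis=1), W.mean(0))
E
```

```text
[30 30 27] [32 32 30] [141 113  72] [122  98  62] [143  95  46] [212 172 114] [85 68 55] [212 173 118] [161 167 162] [184 190 185] [127 112  90]
mat [[245.5, 202.4], [248.8, 178.6], [326.0, 189.1], [322.7, 212.9]]
[[ 0.4099  0.0784  0.004 ]
 [ 0.486   0.0689  0.004 ]
 [ 0.4548 -0.1766  0.004 ]
 [ 0.379  -0.1655  0.004 ]]
[0.07673964 0.24748853 0.07666345] [ 0.43243415 -0.04872512  0.004     ]
stick
[[255.7, 199.7], [257.5, 185.4], [323.4, 193.8], [321.6, 208.1]] [[ 0.4161  0.0467  0.034 ]
 [ 0.4606  0.0414  0.034 ]
 [ 0.4363 -0.1628  0.034 ]
 [ 0.3919 -0.1567  0.034 ]]
[0.04486269 0.2056777  0.04483254] [ 0.42624442 -0.05783813  0.034     ]
```

```bash
python3 - <<'E'
from m import *
im=cv2.imread("pics/top0.png")[:,:,::-1].copy()
g=im.astype(int).sum(2)//3
for c in (206,212,225,240,255,270,285,300,308,312,316): print(c,g[100:122,c].tolist())
print('rows'); 
for r in (112,116,120,130,140,147): print(r,g[r,296:322].tolist())
# board
b=(185,90,335,165); u=up(im,*b); hsv=cv2.cvtColor(u,cv2.COLOR_RGB2HSV)
m=((hsv[:,:,0]<25)&(hsv[:,:,1]>60))
m=cv2.morphologyEx(m.astype(np.uint8),cv2.MORPH_CLOSE,np.ones((60,60)))
r=cv2.minAreaRect(big(m)); P=tofull(cv2.boxPoints(r),*b[:2]); W=ray('top',P,0.012); print(P.round(1).tolist(),W.round(4)); print(np.linalg.norm(np.diff(W,axis=0),axis=1), W.mean(0))
# block
m=((hsv[:,:,0]<25)&(hsv[:,:,1]>140)&(u.max(2)>100)); m[:,(245-185)*8:]=0
c=big(m); r=cv2.minAreaRect(c);P=tofull(cv2.boxPoints(r),*b[:2]); W=ray('top',P,0.052); print("block",P.round(1).tolist(),W.round(4)); print(np.linalg.norm(np.diff(W,axis=0),axis=1), W.mean(0))
o=u.copy(); cv2.drawContours(o,[c],-1,(255,0,0),1); cv2.imwrite("pics/bl.png",o[80:480,0:600,::-1])
E
```

```text
206 [142, 142, 142, 147, 159, 173, 181, 177, 163, 139, 115, 128, 156, 170, 168, 156, 136, 116, 98, 93, 93, 94]
212 [141, 142, 143, 147, 159, 173, 178, 171, 156, 135, 112, 119, 147, 166, 163, 148, 128, 106, 93, 91, 91, 93]
225 [142, 141, 143, 147, 157, 172, 180, 175, 167, 152, 121, 114, 141, 157, 153, 134, 110, 93, 89, 89, 91, 93]
240 [140, 141, 142, 144, 153, 167, 179, 179, 174, 156, 120, 110, 139, 168, 177, 179, 177, 173, 156, 132, 120, 118]
255 [141, 141, 142, 143, 149, 163, 177, 179, 172, 158, 128, 110, 123, 127, 101, 74, 69, 69, 69, 70, 70, 69]
270 [142, 142, 141, 143, 147, 160, 174, 179, 173, 161, 139, 114, 113, 118, 99, 78, 71, 70, 70, 69, 69, 69]
285 [142, 142, 143, 142, 146, 157, 173, 183, 183, 177, 157, 122, 106, 106, 94, 77, 70, 69, 69, 69, 69, 70]
300 [142, 143, 142, 142, 143, 146, 142, 127, 114, 128, 135, 112, 94, 99, 97, 82, 71, 69, 70, 69, 70, 70]
308 [141, 142, 140, 142, 143, 151, 165, 177, 178, 172, 156, 123, 98, 102, 105, 87, 69, 63, 62, 61, 62, 61]
312 [142, 142, 141, 141, 143, 150, 164, 178, 180, 170, 149, 113, 84, 69, 62, 58, 63, 81, 102, 110, 95, 71]
316 [142, 14
[... 602 characters left out ...]
, 70, 71, 70, 70, 68, 62, 55, 54, 56, 65, 67, 68, 79, 102, 119, 133, 141, 143, 143]
147 [132, 133, 135, 134, 135, 135, 134, 136, 135, 136, 136, 136, 139, 147, 155, 159, 161, 161, 164, 167, 164, 153, 144, 143, 143, 142]
[[197.7, 148.2], [198.4, 105.0], [317.9, 106.7], [317.3, 149.9]] [[ 0.5812  0.2322  0.012 ]
 [ 0.723   0.2336  0.012 ]
 [ 0.7218 -0.1524  0.012 ]
 [ 0.5796 -0.149   0.012 ]]
[0.14182967 0.38601383 0.14218409] [0.65139008 0.041089   0.012     ]
block [[198.7, 118.0], [237.1, 114.1], [238.9, 132.6], [200.5, 136.4]] [[0.6682 0.2265 0.052 ]
 [0.6819 0.1071 0.052 ]
 [0.6229 0.1006 0.052 ]
 [0.6095 0.2194 0.052 ]]
[0.12020565 0.05927042 0.11956194] [0.64563758 0.16341452 0.052     ]
```

View pics/bl.png

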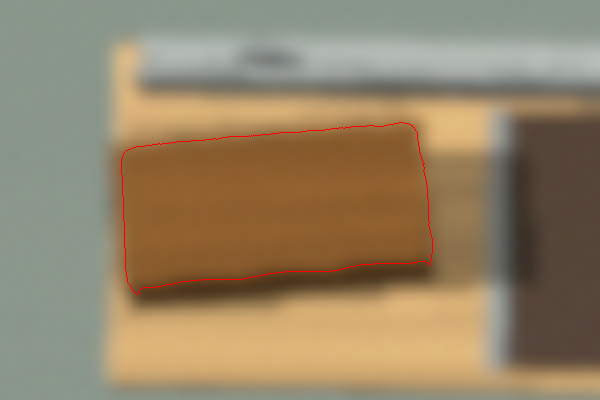

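```bash
python3 - <<'E'
from m import *
im=cv2.imread("pics/top0.png")[:,:,::-1].copy()
g=im.astype(float).mean(2)
top=[];bot=[]
for c in range(209,311):
    if 296<=c<=305 or 212<=c<=222: continue
    p=cv2.resize(g[100:120,c:c+1],None,fx=1,fy=10,interpolation=cv2.INTER_CUBIC)[:,0]
    k=95+np.argmin(p[95:128]); hi=p[60:k].max(); mid=(hi+p[k])/2
    i=k
    while p[i]<mid: i-=1
    top.append((c,100+(i+.5+.5)/10-.5))
    if c<246 and c>238 or c>246 and c<0:
        hi=p[k:k+50].max(); mid=(hi+p[k])/2; i=k
        while p[i]<mid: i+=1
        bot.append((c,100+(i+.5)/10-.5))
for n,q,z in(("top",top,.04),("bot",bot,.012)):
    q=np.array(q); W=ray('top',q,z); f=np.polyfit(W[:,1],W[:,0],1); print(n,len(q),f,np.std(W[:,0]-np.polyval(f,W[:,1])),W[0],W[-1])
print(ray('top',[[308.5,125],[309,140]],.012), ray('top',[[310,118],[315.5,118],[309.5,125]],.038))
im=cv2.imread("pics/side0.png")[:,:,::-1].copy()
crop('s',im,165,150,250,240,8,"pics/s2.png")
E
```

```text
top 81 [0.00926759 0.70057385] 0.0004758913047843058 [0.70253961 0.19620356 0.04      ] [ 0.69995735 -0.12259211  0.04      ]
bot 7 [0.01085373 0.69977362] 8.207962236396653e-05 [0.70081266 0.10228153 0.012     ] [0.7006977  0.08295423 0.012     ]
[[ 0.66077938 -0.12156646  0.012     ]
 [ 0.61153322 -0.12278647  0.012     ]] [[ 0.67619617 -0.12269199  0.038     ]
 [ 0.67638874 -0.14007888  0.038     ]
 [ 0.65350477 -0.12092911  0.038     ]]
```

View pics/s2.png

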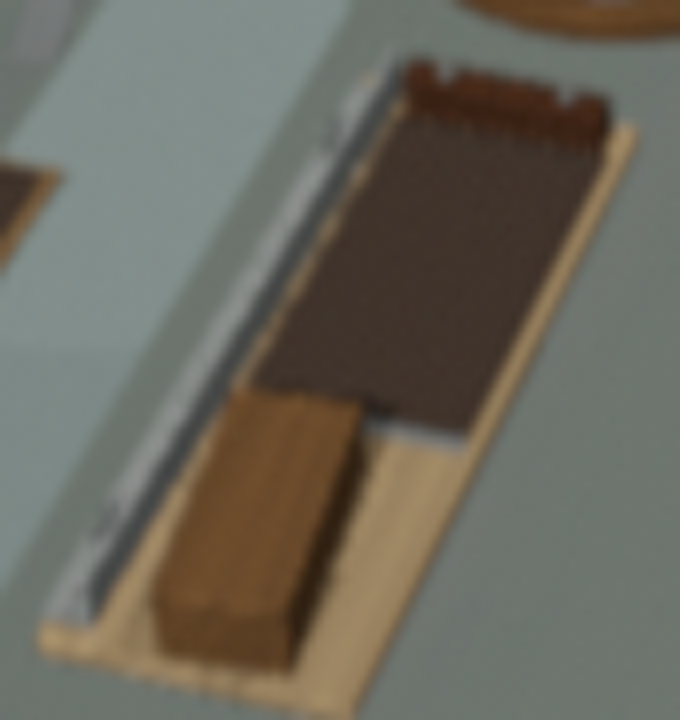

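```bash
cat > p.py <<'E'
from h import *
from scipy.spatial.transform import Rotation as Ro
def cur():
    s=arm.state(); return s,np.array(s['tcp_pos']),Ro.from_rotvec(s['orientation'])
def st():
    s,p,R=cur(); M=R.as_matrix()
    print('t',round(s['time'],2),'p',p.round(4),'x',M[:,0].round(3),'y',M[:,1].round(3),'F',np.round(s['wrist_force'],2),'T',np.round(s['torque'],3),'w',round(s['width'],4),'q',np.round(s['joint_pos'],2))
def plan(pos,yaw):
    """yaw deg = direction of tool z axis in plan (perp to jaws); tool pointing down"""
    s,p,R=cur(); a=np.radians(yaw); X=np.array([0,0,-1.]); Z=np.array([np.cos(a),np.sin(a),0]); Y=np.cross(Z,X)
    T=Ro.from_matrix(np.c_[X,Y,Z]); d=R.inv()*T
    print('turn frac',(np.degrees(d.as_rotvec())/90).round(4),'shift mm world',(1000*(np.array(pos)-p)).round(1),'frac in current tool',(R.inv().apply(np.array(pos)-p)/.05).round(3),'frac in target tool',(T.inv().apply(np.array(pos)-p)/.05).round(3))
    st()
E
python3 - <<'E'
from p import *
plan([0.4273,-0.0488,0.12],-96.8); plan([0.4273,-0.0488,0.12],83.2)
E
```

```text
turn frac [9.133e-01 9.000e-04 1.300e-03] shift mm world [ 295.2 -556.3 -118.2] frac in current tool [ 2.382 -9.274  8.518] frac in target tool [ 2.364  7.179 10.349]
t 0.1 p [0.1321 0.5075 0.2382] x [-0.001 -0.002 -1.   ] y [ 0.252  0.968 -0.002] F [0.06 0.89 0.52] T [-0.002  0.019 -0.024] w 0.0852 q [ 1.19  0.05  0.1   1.62 -0.    1.44]
turn frac [-1.0867e+00 -1.3000e-03  9.0000e-04] shift mm world [ 295.2 -556.3 -118.2] frac in current tool [ 2.382 -9.274  8.518] frac in target tool [  2.364  -7.179 -10.349]
t 0.1 p [0.1321 0.5075 0.2382] x [-0.001 -0.002 -1.   ] y [ 0.252  0.968 -0.002] F [0.06 0.89 0.52] T [-0.002  0.019 -0.024] w 0.0852 q [ 1.19  0.05  0.1   1.62 -0.    1.44]
```

```bash
cat >> p.py <<'E'
def rows(pos,yaw,n):
    s,p,R=cur(); a=np.radians(yaw); X=np.array([0,0,-1.]); Z=np.array([np.cos(a),np.sin(a),0])
    T=Ro.from_matrix(np.c_[X,np.cross(Z,X),Z]); rv=(R.inv()*T).as_rotvec()
    for k in range(n):
        Rk=R*Ro.from_rotvec(rv*k/n); print((np.r_[np.degrees(rv)/90/n, Rk.inv().apply((np.array(pos)-p)/n)/.05]).round(3).tolist())
E
python3 - <<'E'
from p import *
rows([0.4273,-0.0488,0.12],-96.8,14)
E
```

```text
[0.065, 0.0, 0.0, 0.17, -0.662, 0.608]
[0.065, 0.0, 0.0, 0.17, -0.597, 0.673]
[0.065, 0.0, 0.0, 0.17, -0.525, 0.731]
[0.065, 0.0, 0.0, 0.17, -0.447, 0.78]
[0.065, 0.0, 0.0, 0.17, -0.365, 0.822]
[0.065, 0.0, 0.0, 0.169, -0.279, 0.855]
[0.065, 0.0, 0.0, 0.169, -0.19, 0.879]
[0.065, 0.0, 0.0, 0.169, -0.099, 0.894]
[0.065, 0.0, 0.0, 0.169, -0.007, 0.9]
[0.065, 0.0, 0.0, 0.169, 0.085, 0.896]
[0.065, 0.0, 0.0, 0.169, 0.176, 0.882]
[0.065, 0.0, 0.0, 0.169, 0.265, 0.86]
[0.065, 0.0, 0.0, 0.169, 0.352, 0.828]
[0.065, 0.0, 0.0, 0.169, 0.435, 0.788]
```

Request:
send_rows:
  motion:
    - [0.065,0,0,0.1,-0.66,0.61,-1]
    - [0.065,0,0,0.1,-0.6,0.67,-1]
    - [0.065,0,0,0.1,-0.52,0.73,-1]
    - [0.065,0,0,0.1,-0.45,0.78,-1]
    - [0.065,0,0,0.15,-0.36,0.82,-1]
    - [0.065,0,0,0.15,-0.28,0.85,-1]
    - [0.065,0,0,0.15,-0.19,0.88,-1]
    - [0.065,0,0,0.15,-0.1,0.89,-1]
    - [0.065,0,0,0.15,-0.01,0.9,-1]
    - [0.065,0,0,0.15,0.08,0.9,-1]
  force: 60

```text
time: 1.1
tcp_pos: [0.3403, 0.0975, 0.1658]
orientation: [1.005, 1.323, -1.014]
wrist_force: [1.3, 0.4, 0.7]
width: 0.0852
```

```bash
python3 - <<'E'
from p import *
plan([0.4273,-0.0488,0.10],-96.8);rows([0.4273,-0.0488,0.10],-96.8,6)
E
```

```text
turn frac [0.2461 0.0034 0.0019] shift mm world [  87.  -146.3  -65.8] frac in current tool [1.327 0.909 3.276] frac in target tool [1.315 2.075 2.699]
t 1.1 p [0.3403 0.0975 0.1658] x [-0.003 -0.006 -1.   ] y [ 0.964  0.265 -0.004] F [1.27 0.42 0.68] T [ 0.049 -0.05  -0.025] w 0.0852 q [ 0.09 -0.41 -0.44  1.54 -0.01  1.4 ]
[0.041, 0.001, 0.0, 0.221, 0.152, 0.546]
[0.041, 0.001, 0.0, 0.221, 0.186, 0.535]
[0.041, 0.001, 0.0, 0.22, 0.22, 0.522]
[0.041, 0.001, 0.0, 0.22, 0.253, 0.507]
[0.041, 0.001, 0.0, 0.22, 0.285, 0.49]
[0.041, 0.001, 0.0, 0.219, 0.316, 0.471]
```

Request:
send_rows:
  motion:
    - [0.041,0,0,0.22,0.15,0.55,-1]
    - [0.041,0,0,0.22,0.19,0.54,-1]
    - [0.041,0,0,0.22,0.22,0.52,-1]
    - [0.041,0,0,0.22,0.25,0.51,-1]
    - [0.041,0,0,0.22,0.28,0.49,-1]
    - [0.041,0,0,0.22,0.32,0.47,-1]
    - [0,0,0,0,0,0,-1]

```text
time: 1.8
tcp_pos: [0.4266, -0.062, 0.0937]
orientation: [1.31, 1.136, -1.324]
wrist_force: [-1.0, 1.2, -0.2]
width: 0.085
```

```bash
python3 - <<'E'
from p import *
plan([0.4273,-0.0488,0.016],-96.8)
im=optics.grab_frame('side'); crop('s',im,165,100,325,220,5,"pics/s3.png")
plan([0.4273,-0.0488,0.016],-96.8)
E
```

```text
turn frac [-0.0186  0.0037  0.0035] shift mm world [  0.7  13.2 -77.7] frac in current tool [ 1.553 -0.016 -0.273] frac in target tool [ 1.555 -0.017 -0.264]
t 1.8 p [ 0.4266 -0.062   0.0937] x [-0.006 -0.005 -1.   ] y [ 0.989 -0.147 -0.005] F [-1.    1.2  -0.23] T [ 0.029  0.045 -0.023] w 0.085 q [-0.3  -0.18 -0.4   1.35 -0.01  1.42]
turn frac [-0.0174  0.0031  0.004 ] shift mm world [  1.4  12.  -78.2] frac in current tool [ 1.563  0.003 -0.249] frac in target tool [ 1.565 -0.    -0.242]
t 1.85 p [ 0.4259 -0.0608  0.0942] x [-0.007 -0.004 -1.   ] y [ 0.989 -0.145 -0.006] F [-0.16 -0.1   1.23] T [ 0.011 -0.014 -0.036] w 0.0854 q [-0.29 -0.18 -0.4   1.35 -0.01  1.42]
```

View pics/s3.png

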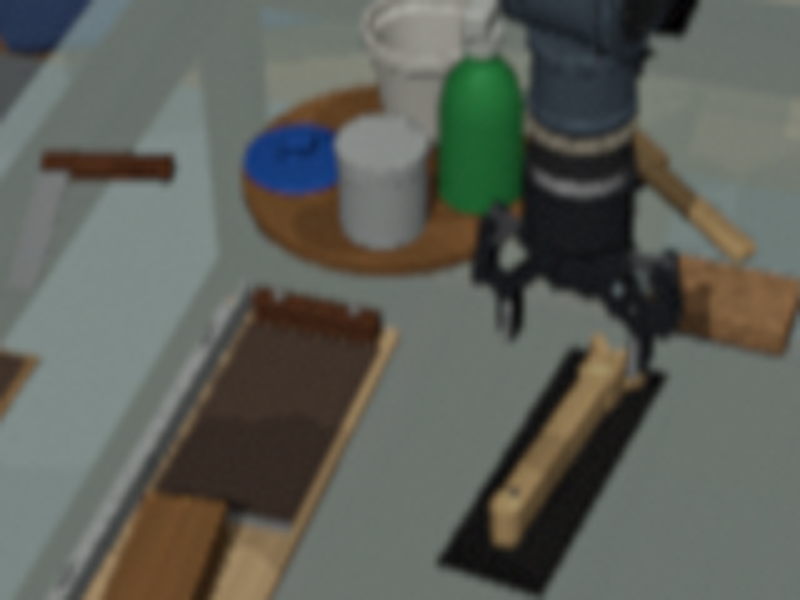

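Request:
send_rows:
  motion:
    - [-0.017,0.003,0.004,0.2,0,-0.24,-1]
    - [0,0,0,0.25,0,0,-1]
    - [0,0,0,0.25,0,0,-1]
    - [0,0,0,0.25,0,0,-1]
    - [0,0,0,0.25,0,0,-1]
    - [0,0,0,0.15,0,0,-1]
    - [0,0,0,0,0,0,-1]

```text
time: 2.55
tcp_pos: [0.4247, -0.0436, 0.02]
orientation: [1.29, 1.159, -1.29]
wrist_force: [0.2, 0.5, -0.1]
width: 0.0857
```

```bash
python3 - <<'E'
from p import *
plan([0.4273,-0.0488,0.015],-96.8)
E
```

```text
turn frac [ 0.0058 -0.0013  0.0017] shift mm world [ 2.6 -5.2 -5. ] frac in current tool [0.099 0.063 0.098] frac in target tool [0.099 0.063 0.097]
t 2.55 p [ 0.4247 -0.0436  0.02  ] x [-0.002  0.002 -1.   ] y [ 0.994 -0.109 -0.003] F [ 0.23  0.45 -0.08] T [ 0.043 -0.01  -0.05 ] w 0.0857 q [-0.26 -0.14 -0.52  1.19  0.    1.42]
```

Request:
send_rows:
  motion:
    - [0.006,0,0,0.08,0.06,0.1,-1]
    - [0,0,0,0,0,0,-1]
    - [0,0,0,0,0,0,-1]

```text
time: 2.85
tcp_pos: [0.428, -0.0498, 0.0161]
orientation: [1.298, 1.152, -1.298]
wrist_force: [-0.8, 0.0, 0.4]
width: 0.0852
```

```bash
python3 - <<'E'
from p import *
plan([0.4273,-0.0488,0.015],-96.8)
E
```

```text
turn frac [-0.001  -0.0011  0.001 ] shift mm world [-0.7  1.  -1.1] frac in current tool [ 0.021 -0.016 -0.017] frac in target tool [ 0.021 -0.016 -0.017]
t 2.85 p [ 0.428  -0.0498  0.0161] x [-0.001  0.002 -1.   ] y [ 0.993 -0.12  -0.002] F [-0.83  0.01  0.42] T [ 0.031 -0.022 -0.054] w 0.0852 q [-0.27 -0.12 -0.52  1.18  0.    1.42]
```

Request:
send_rows:
  motion:
    - [0,0,0,0.01,-0.01,-0.01,0.3]
    - [0,0,0,0,0,0,1]
    - [0,0,0,0,0,0,1]
    - [0,0,0,0,0,0,1]
    - [0,0,0,0,0,0,1]
    - [0,0,0,0,0,0,1]
  force: 80

```text
time: 3.45
tcp_pos: [0.4298, -0.05, 0.0179]
orientation: [1.3, 1.148, -1.295]
wrist_force: [-0.2, 0.1, -0.5]
width: 0.0185
```

```bash
python3 - <<'E'
from p import *
plan([0.4273,-0.0488,0.015],-96.8)
E
```

```text
turn frac [-0.0015 -0.0007 -0.0022] shift mm world [-2.5  1.2 -2.9] frac in current tool [ 0.059 -0.054 -0.018] frac in target tool [ 0.059 -0.053 -0.018]
t 3.45 p [ 0.4298 -0.05    0.0179] x [ 0.004  0.001 -1.   ] y [ 0.993 -0.121  0.003] F [-0.2   0.07 -0.49] T [-0.067  0.005 -0.025] w 0.0185 q [-0.27 -0.13 -0.52  1.18  0.    1.42]
```

Request:
send_rows:
  motion:
    - [0,0,0,-0.1,0,0,1]
    - [0,0,0,-0.3,0,0,1]
    - [0,0,0,-0.4,0,0,1]
    - [0,0,0,-0.4,0,0,1]
    - [0,0,0,-0.2,0,0,1]

```text
time: 3.95
tcp_pos: [0.4255, -0.0488, 0.0869]
orientation: [1.297, 1.157, -1.301]
wrist_force: [0.0, -0.7, -1.4]
width: 0.0186
```

```bash
python3 - <<'E'
from p import *
st();rows([0.478,0.160,0.09],-0.5,13)
E
```

```text
t 3.95 p [ 0.4255 -0.0488  0.0869] x [-0.006  0.003 -1.   ] y [ 0.993 -0.12  -0.007] F [ 0.04 -0.68 -1.36] T [ 0.028 -0.094  0.025] w 0.0186 q [-0.27 -0.18 -0.42  1.34  0.    1.42]
[-0.082, -0.0, 0.0, -0.004, 0.042, -0.329]
[-0.082, -0.0, 0.0, -0.004, 0.084, -0.321]
[-0.082, -0.0, 0.0, -0.005, 0.124, -0.307]
[-0.082, -0.0, 0.0, -0.005, 0.163, -0.288]
[-0.082, -0.0, 0.0, -0.005, 0.199, -0.265]
[-0.082, -0.0, 0.0, -0.005, 0.231, -0.237]
[-0.082, -0.0, 0.0, -0.005, 0.26, -0.205]
[-0.082, -0.0, 0.0, -0.005, 0.284, -0.17]
[-0.082, -0.0, 0.0, -0.005, 0.304, -0.132]
[-0.082, -0.0, 0.0, -0.005, 0.318, -0.092]
[-0.082, -0.0, 0.0, -0.005, 0.328, -0.05]
[-0.082, -0.0, 0.0, -0.005, 0.331, -0.007]
[-0.082, -0.0, 0.0, -0.005, 0.329, 0.036]
```

Request:
send_rows:
  motion:
    - [-0.082,0,0,0,0.04,-0.33,1]
    - [-0.082,0,0,0,0.08,-0.32,1]
    - [-0.082,0,0,0,0.12,-0.31,1]
    - [-0.082,0,0,0,0.16,-0.29,1]
    - [-0.082,0,0,0,0.2,-0.26,1]
    - [-0.082,0,0,0,0.23,-0.24,1]
    - [-0.082,0,0,0,0.26,-0.2,1]
    - [-0.082,0,0,0,0.28,-0.17,1]
    - [-0.082,0,0,0,0.3,-0.13,1]
    - [-0.082,0,0,0,0.32,-0.09,1]

```text
time: 4.95
tcp_pos: [0.4622, 0.1159, 0.0865]
orientation: [0.278, 1.562, -0.279]
wrist_force: [0.8, -0.5, -0.1]
width: 0.0184
```

```bash
python3 - <<'E'
from p import *
plan([0.478,0.160,0.06],-0.5);rows([0.478,0.160,0.06],-0.5,3)
E
```

```text
turn frac [-0.2204 -0.0059  0.0003] shift mm world [ 15.8  44.1 -26.5] frac in current tool [ 0.529  0.938 -0.005] frac in target tool [0.531 0.885 0.308]
t 4.95 p [0.4622 0.1159 0.0865] x [-0.009  0.001 -1.   ] y [ 0.347  0.938 -0.002] F [ 0.83 -0.52 -0.06] T [-0.005  0.011  0.002] w 0.0184 q [ 0.1  -0.05 -0.3   1.33  0.    0.46]
[-0.073, -0.002, 0.0, 0.176, 0.313, -0.002]
[-0.073, -0.002, 0.0, 0.176, 0.311, 0.034]
[-0.073, -0.002, 0.0, 0.177, 0.305, 0.069]
```

Request:
send_rows:
  motion:
    - [-0.073,-0.002,0,0.15,0.3,0,1]
    - [-0.073,-0.002,0,0.15,0.3,0.03,1]
    - [-0.06,-0.002,0,0.15,0.22,0.05,1]
    - [0,0,0,0,0,0,1]
    - [0,0,0,0,0,0,1]

```text
time: 5.45
tcp_pos: [0.4749, 0.158, 0.0615]
orientation: [0.011, 1.574, -0.013]
wrist_force: [0.5, 0.0, -1.0]
width: 0.0185
```

```bash
python3 - <<'E'
from p import *
plan([0.482,0.160,0.031],-0.5)
im=optics.grab_frame('top'); cv2.imwrite("pics/top1.png",im[:,:,::-1]); crop('t',im,180,90,330,215,5,"pics/t3.png")
im=optics.grab_frame('side'); cv2.imwrite("pics/side1.png",im[:,:,::-1]);
st()
E
```

```text
turn frac [-0.0039 -0.0023  0.0009] shift mm world [  7.1   2.  -30.5] frac in current tool [0.61  0.044 0.145] frac in target tool [0.611 0.042 0.143]
t 5.45 p [0.4749 0.158  0.0615] x [-0.004 -0.001 -1.   ] y [ 0.015  1.    -0.001] F [ 0.5   0.02 -0.99] T [ 0.018  0.059 -0.034] w 0.0185 q [ 0.19  0.03 -0.28  1.27 -0.    0.2 ]
t 5.55 p [0.475  0.1577 0.0618] x [-0.003 -0.001 -1.   ] y [ 0.015  1.    -0.001] F [-0.45  0.25 -0.92] T [ 0.002 -0.02   0.01 ] w 0.0187 q [ 0.19  0.03 -0.28  1.27 -0.    0.2 ]
```

View pics/t3.png

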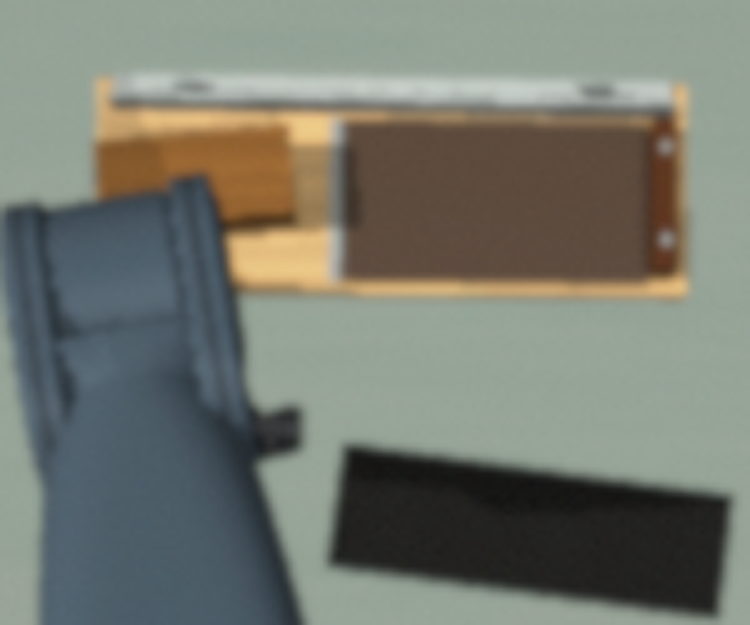

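Request:
send_rows:
  motion:
    - [-0.004,-0.002,0,0.2,0.02,0.1,1]
    - [0,0,0,0.2,0.02,0,1]
    - [0,0,0,0.15,0,0,1]
    - [0,0,0,0,0,0,1]
    - [0,0,0,0,0,0,1]

```text
time: 6.05
tcp_pos: [0.4828, 0.159, 0.035]
orientation: [0.012, 1.565, -0.01]
wrist_force: [0.9, 0.2, 1.7]
width: 0.0185
```

```bash
python3 - <<'E'
from p import *
plan([0.482,0.160,0.031],-0.5)
im=optics.grab_frame('side'); cv2.imwrite("pics/side2.png",im[:,:,::-1]); crop('t',im,170,150,300,250,6,"pics/s4.png")
st()
E
```

```text
turn frac [-0.0031  0.0034 -0.0008] shift mm world [-0.8  1.  -4. ] frac in current tool [ 0.079  0.02  -0.016] frac in target tool [ 0.079  0.02  -0.015]
t 6.05 p [0.4828 0.159  0.035 ] x [ 0.005  0.001 -1.   ] y [0.014 1.    0.001] F [0.9  0.16 1.75] T [0.084 0.2   0.001] w 0.0185 q [ 0.19  0.06 -0.3   1.21  0.    0.2 ]
t 6.1 p [0.4827 0.159  0.035 ] x [ 0.005  0.001 -1.   ] y [0.014 1.    0.001] F [-0.7   1.18  1.31] T [0.104 0.201 0.017] w 0.0185 q [ 0.19  0.06 -0.3   1.21  0.    0.2 ]
```

View pics/s4.png

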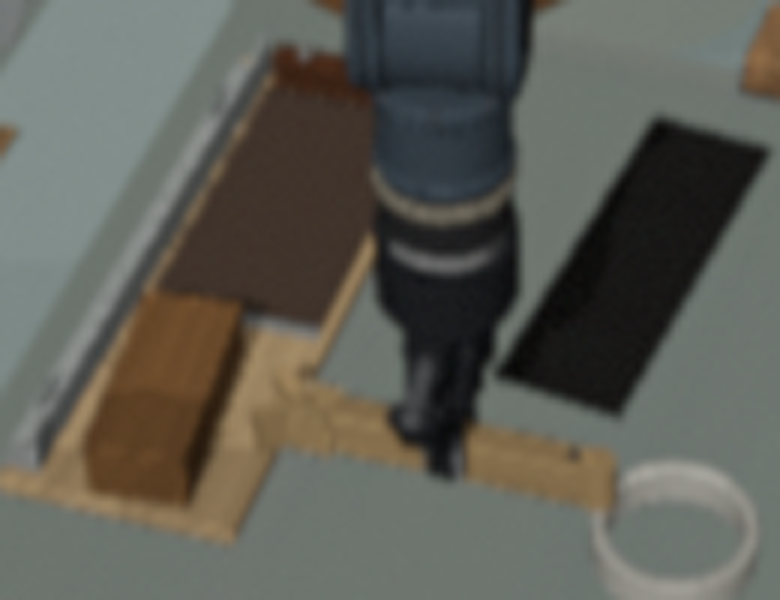

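```bash
python3 - <<'E'
from m import *
im=cv2.imread("pics/top0.png")[:,:,::-1].copy()
b=(195,195,240,245); u=up(im,*b); m=(u.min(2)>165)
c=big(m); (x,y),r=cv2.minEnclosingCircle(c); P=tofull([(x,y),(x+r,y)],*b[:2]); W=ray('top',P,.024); print(P,W,W[0]-W[1])
E
```

```text
[[216.66317177 219.38075447]
 [231.77301121 219.38075447]] [[0.35483135 0.16685357 0.024     ]
 [0.3552346  0.12015519 0.024     ]] [-0.00040325  0.04669838  0.        ]
```

Request:
send_rows:
  motion:
    - [0,0.003,0,-0.2,0.01,0,1]
    - [0,0,0,0,0,0.2,1]
    - [0,0,0,0,0,0.14,1]
    - [0,0,0,0,0,0,1]

```text
time: 6.5
tcp_pos: [0.5008, 0.1587, 0.0452]
orientation: [0.01, 1.571, -0.011]
wrist_force: [-0.1, 0.3, -0.7]
width: 0.0185
```

```bash
python3 - <<'E'
from p import *
plan([0.4995,0.160,0.031],-0.5)
E
```

```text
turn frac [-0.0029 -0.0001  0.0004] shift mm world [ -1.3   1.3 -14.2] frac in current tool [ 0.284  0.027 -0.026] frac in target tool [ 0.284  0.026 -0.026]
t 6.5 p [0.5008 0.1587 0.0452] x [-0.    -0.001 -1.   ] y [ 0.013  1.    -0.001] F [-0.09  0.32 -0.71] T [-0.002 -0.006 -0.057] w 0.0185 q [ 0.18  0.1  -0.24  1.24 -0.    0.19]
```

Request:
send_rows:
  motion:
    - [-0.003,0,0,0.15,0.02,-0.01,1]
    - [0,0,0,0.12,0,0,1]
    - [0,0,0,0,0,0,1]

```text
time: 6.8
tcp_pos: [0.5, 0.1595, 0.0297]
orientation: [0.006, 1.573, -0.007]
wrist_force: [-0.2, -0.2, -0.7]
width: 0.0186
```

```bash
python3 - <<'E'
from p import *
plan([0.502,0.160,0.031],-0.5)
im=optics.grab_frame('side'); cv2.imwrite("pics/side3.png",im[:,:,::-1]); crop('t',im,170,150,300,250,6,"pics/s5.png")
st()
E
```

```text
turn frac [ 0.0002 -0.0012  0.0006] shift mm world [2.  0.5 1.3] frac in current tool [-0.027  0.01   0.04 ] frac in target tool [-0.027  0.01   0.04 ]
t 6.8 p [0.5    0.1595 0.0297] x [-0.002 -0.001 -1.   ] y [ 0.008  1.    -0.001] F [-0.16 -0.2  -0.68] T [-0.001  0.03   0.006] w 0.0186 q [ 0.18  0.11 -0.26  1.21 -0.    0.19]
t 6.85 p [0.5    0.1595 0.0299] x [-0.002 -0.001 -1.   ] y [ 0.008  1.    -0.001] F [-0.12  0.1   0.01] T [ 0.021  0.033 -0.05 ] w 0.0187 q [ 0.18  0.11 -0.26  1.21 -0.    0.19]
```

View pics/s5.png

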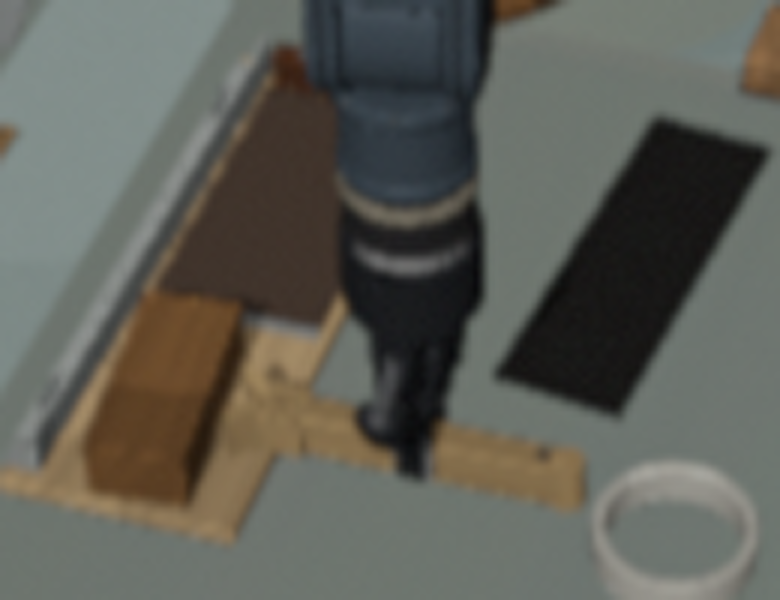

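Request:
send_rows:
  motion:
    - [0,0,0,-0.02,0.01,0.04,1]
    - [0,0,0,0,0,0.04,1]
    - [0,0,0,0,0,0.04,1]
    - [0,0,0,0,0,0.04,1]
    - [0,0,0,0,0,0.04,1]
    - [0,0,0,0,0,0.04,1]

```text
time: 7.45
tcp_pos: [0.5106, 0.1602, 0.0306]
orientation: [0.005, 1.577, -0.006]
wrist_force: [-3.1, -0.3, 0.6]
width: 0.0187
```

```bash
python3 - <<'E'
from p import *
plan([0.53,0.160,0.031],-0.5)
E
```

```text
turn frac [ 0.0008 -0.0038  0.0005] shift mm world [19.4 -0.2  0.4] frac in current tool [-0.009 -0.001  0.389] frac in target tool [-0.007 -0.     0.389]
t 7.45 p [0.5106 0.1602 0.0306] x [-0.006 -0.001 -1.   ] y [ 0.007  1.    -0.001] F [-3.07 -0.32  0.59] T [0.078 0.417 0.048] w 0.0187 q [ 0.18  0.14 -0.22  1.22  0.    0.19]
```

Request:
send_rows:
  motion:
    - [0,-0.003,0,0,0,0.04,1]
    - [0,0,0,0,0,0.04,1]
    - [0,0,0,0,0,0.04,1]
    - [0,0,0,0,0,0.04,1]
    - [0,0,0,0,0,0.03,1]
    - [0,0,0,0,0,0.03,1]

```text
time: 8.05
tcp_pos: [0.5213, 0.1605, 0.0305]
orientation: [0.005, 1.574, -0.005]
wrist_force: [-2.3, 0.4, 0.8]
width: 0.0183
```

```bash
python3 - <<'E'
from p import *
plan([0.531,0.160,0.031],-0.5)
im=optics.grab_frame('side'); cv2.imwrite("pics/side4.png",im[:,:,::-1]); crop('t',im,165,165,255,245,8,"pics/s6.png")
st()
E
```

```text
turn frac [ 0.0013 -0.0021  0.0002] shift mm world [ 9.7 -0.5  0.5] frac in current tool [-0.011 -0.008  0.193] frac in target tool [-0.01  -0.007  0.193]
t 8.05 p [0.5213 0.1605 0.0305] x [-0.003 -0.    -1.   ] y [ 0.007  1.    -0.   ] F [-2.32  0.39  0.85] T [0.045 0.352 0.101] w 0.0183 q [ 0.18  0.16 -0.2   1.22  0.    0.18]
t 8.1 p [0.5217 0.1604 0.0305] x [-0.003 -0.    -1.   ] y [ 0.007  1.    -0.   ] F [-0.87  0.8   0.18] T [0.1   0.345 0.094] w 0.0184 q [ 0.18  0.16 -0.2   1.21  0.    0.18]
```

View pics/s6.png

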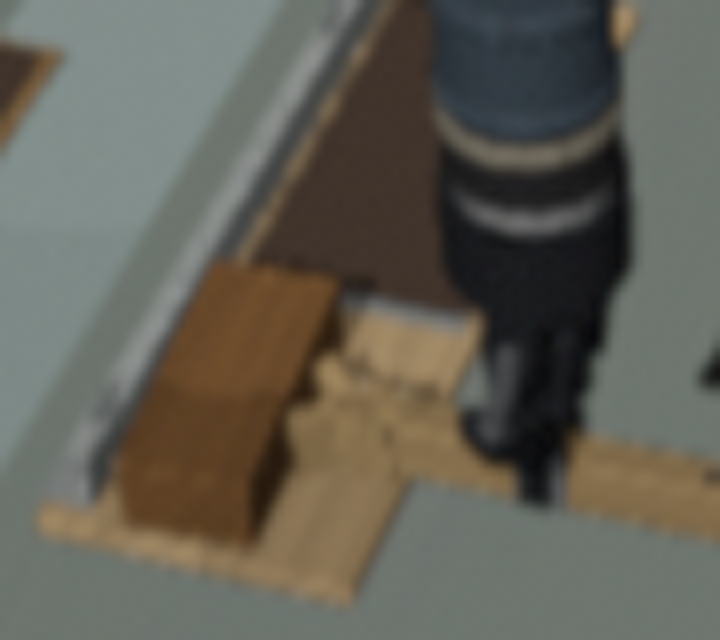

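Request:
send_rows:
  motion:
    - [0,-0.002,0,0,0,0.04,1]
    - [0,0,0,0,0,0.03,1]
    - [0,0,0,0,0,0.03,1]
    - [0,0,0,0,0,0.03,1]

```text
time: 8.5
tcp_pos: [0.5285, 0.1604, 0.0302]
orientation: [0.005, 1.571, -0.006]
wrist_force: [-2.4, 0.7, 0.8]
width: 0.0186
```

```bash
python3 - <<'E'
from p import *
st()
E
```

```text
t 8.5 p [0.5285 0.1604 0.0302] x [ 0. -0. -1.] y [ 0.007  1.    -0.   ] F [-2.37  0.69  0.75] T [0.097 0.415 0.028] w 0.0186 q [ 0.17  0.18 -0.18  1.21 -0.    0.18]
```

Request:
send_rows:
  motion:
    - [0,0,0,0,0,0.02,1]
    - [0,0,0,0,0,0.02,1]

```text
time: 8.7
tcp_pos: [0.5308, 0.1603, 0.0302]
orientation: [0.005, 1.571, -0.006]
wrist_force: [-2.2, 0.7, -0.1]
width: 0.0185
```

```bash
python3 - <<'E'
from p import *
st()
E
```

```text
t 8.7 p [0.5308 0.1603 0.0302] x [ 0. -0. -1.] y [ 0.007  1.    -0.   ] F [-2.21  0.71 -0.09] T [0.091 0.395 0.063] w 0.0185 q [ 0.17  0.18 -0.17  1.21 -0.    0.18]
```

Request:
send_rows:
  motion:
    - [0,0,0,0,0,0.02,1]

```text
time: 8.8
tcp_pos: [0.5319, 0.1603, 0.0302]
orientation: [0.005, 1.571, -0.006]
wrist_force: [-2.4, 0.9, -0.3]
width: 0.0188
```

```bash
python3 - <<'E'
from p import *
st()
E
```

```text
t 8.8 p [0.5319 0.1603 0.0302] x [ 0. -0. -1.] y [ 0.007  1.    -0.   ] F [-2.36  0.87 -0.29] T [0.054 0.403 0.067] w 0.0188 q [ 0.17  0.18 -0.17  1.21 -0.    0.18]
```

Request:
send_rows:
  motion:
    - [0,0,0,0,0,0.02,1]

```text
time: 8.9
tcp_pos: [0.5328, 0.1604, 0.0302]
orientation: [0.005, 1.571, -0.005]
wrist_force: [-2.0, 1.9, 0.9]
width: 0.0188
```

```bash
python3 - <<'E'
from p import *
st()
E
```

```text
t 8.9 p [0.5328 0.1604 0.0302] x [-0.  0. -1.] y [0.007 1.    0.   ] F [-2.03  1.86  0.94] T [0.198 0.548 0.158] w 0.0188 q [ 0.17  0.19 -0.17  1.22  0.    0.18]
```

Request:
send_rows:
  motion:
    - [0,0,0,0,0,0.02,1]

```text
time: 9.0
tcp_pos: [0.5335, 0.1607, 0.0301]
orientation: [0.005, 1.572, -0.004]
wrist_force: [-4.4, 1.5, -0.2]
width: 0.0186
```

```bash
python3 - <<'E'
from p import *
st()
E
```

```text
t 9.0 p [0.5335 0.1607 0.0301] x [-0.001  0.    -1.   ] y [0.006 1.    0.   ] F [-4.43  1.52 -0.16] T [0.22  0.659 0.139] w 0.0186 q [ 0.17  0.19 -0.17  1.22  0.    0.18]
```

Request:
send_rows:
  motion:
    - [0,0,0,0,0,0.02,1]

```text
time: 9.1
tcp_pos: [0.5339, 0.1609, 0.0301]
orientation: [0.005, 1.573, -0.004]
wrist_force: [-5.3, 0.5, 1.2]
width: 0.0185
```

```bash
python3 - <<'E'
from p import *
st()
E
```

```text
t 9.1 p [0.5339 0.1609 0.0301] x [-0.002  0.001 -1.   ] y [0.006 1.    0.001] F [-5.26  0.49  1.17] T [0.222 0.785 0.191] w 0.0185 q [ 0.17  0.19 -0.16  1.22  0.    0.18]
```

Request:
send_rows:
  motion:
    - [0,0,0,0,0,0.015,1]
    - [0,0,0,0,0,0.01,1]

```text
time: 9.3
tcp_pos: [0.534, 0.1609, 0.0302]
orientation: [0.005, 1.576, -0.004]
wrist_force: [-5.2, 1.1, 2.0]
width: 0.0183
```

```bash
python3 - <<'E'
from p import *
st()
im=optics.grab_frame('side'); cv2.imwrite("pics/side5.png",im[:,:,::-1]); crop('t',im,165,165,255,245,8,"pics/s7.png")
st()
E
```

```text
t 9.3 p [0.534  0.1609 0.0302] x [-0.005  0.001 -1.   ] y [0.006 1.    0.001] F [-5.18  1.09  2.  ] T [0.123 0.665 0.11 ] w 0.0183 q [ 0.17  0.19 -0.16  1.22  0.    0.18]
t 9.35 p [0.534  0.1609 0.0302] x [-0.005  0.001 -1.   ] y [0.006 1.    0.001] F [-5.58  0.09  2.21] T [0.135 0.756 0.062] w 0.0189 q [ 0.17  0.19 -0.16  1.22  0.    0.18]
```

View pics/s7.png

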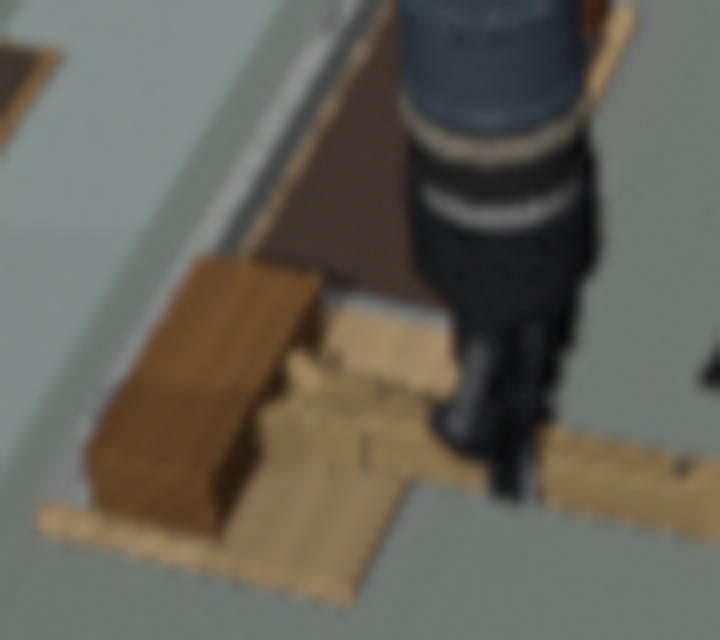

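```bash
python3 - <<'E'
from m import *
P=np.array([(92,448),(210,468),(322,272),(200,255)],float); P=(P+.5)/8-.5+165
W=ray('side',P,.052); print(W.round(4)); print(W.mean(0), np.linalg.norm(np.diff(W,axis=0),axis=1))
# initial-state check: same ray method on side0
P=np.array([(155,585),(295,620),(365,405),(232,388)],float); P=(P+.5)/8-.5+np.array([165,150]); W=ray('side',P,.052); print(W.round(4),W.mean(0))
E
```

```text
[[0.6947 0.222  0.052 ]
 [0.6447 0.2183 0.052 ]
 [0.6426 0.1003 0.052 ]
 [0.6963 0.1057 0.052 ]]
[0.66960148 0.16159195 0.052     ] [0.05019525 0.11803215 0.05396227]
[[0.6666 0.2232 0.052 ]
 [0.6054 0.2245 0.052 ]
 [0.6223 0.1024 0.052 ]
 [0.6802 0.1091 0.052 ]] [0.64364137 0.16480998 0.052     ]
```

Request:
send_rows:
  motion:
    - [0,0,0,0,0,-0.1,1]
    - [0,0,0,0,0,-0.2,1]
    - [0,0,0,0,0,-0.1,1]

```text
time: 9.65
tcp_pos: [0.5164, 0.1604, 0.031]
orientation: [0.005, 1.569, -0.006]
wrist_force: [-1.4, 0.1, -0.3]
width: 0.0185
```

```bash
python3 - <<'E'
from p import *
st();rows([0.530,0.300,0.032],-45.5,8)
E
```

```text
t 9.65 p [0.5164 0.1604 0.031 ] x [ 0.002 -0.001 -1.   ] y [ 0.007  1.    -0.001] F [-1.45  0.1  -0.33] T [-0.028  0.035 -0.012] w 0.0185 q [ 0.18  0.15 -0.21  1.21 -0.    0.19]
[0.063, 0.0, -0.0, -0.003, 0.349, 0.032]
[0.063, 0.0, -0.0, -0.003, 0.351, -0.003]
[0.063, 0.0, -0.0, -0.003, 0.349, -0.037]
[0.063, 0.0, -0.0, -0.003, 0.343, -0.071]
[0.063, 0.0, -0.0, -0.003, 0.335, -0.105]
[0.063, 0.0, -0.0, -0.003, 0.323, -0.137]
[0.063, 0.0, -0.0, -0.003, 0.308, -0.168]
[0.063, 0.0, -0.0, -0.003, 0.29, -0.198]
```

Request:
send_rows:
  motion:
    - [0.063,0,0,0,0.35,-0.02,1]
    - [0.063,0,0,0,0.35,-0.05,1]
    - [0.063,0,0,0,0.35,-0.08,1]
    - [0.063,0,0,0,0.34,-0.1,1]
    - [0.063,0,0,0,0.33,-0.12,1]
    - [0.063,0,0,0,0.32,-0.14,1]
    - [0.063,0,0,0,0.31,-0.16,1]
    - [0.063,0,0,0,0.29,-0.17,1]
    - [0,0,0,0,0,0,1]

```text
time: 10.55
tcp_pos: [0.5251, 0.3033, 0.0324]
orientation: [0.655, 1.458, -0.649]
wrist_force: [0.0, -0.4, -1.1]
width: 0.0187
```

```bash
python3 - <<'E'
from p import *
im=optics.grab_frame('side'); cv2.imwrite("pics/side6.png",im[:,:,::-1]); crop('t',im,155,165,255,260,7,"pics/s8.png")
im=optics.grab_frame('top'); cv2.imwrite("pics/top6.png",im[:,:,::-1]); crop('t',im,130,90,250,190,6,"pics/t8.png")
plan([0.566,0.300,0.031],-45.5)
E
```

```text
turn frac [-0.0262  0.0063 -0.0039] shift mm world [41.5 -1.4 -1.1] frac in current tool [0.032 0.595 0.578] frac in target tool [0.023 0.571 0.602]
t 10.65 p [0.5245 0.3014 0.0321] x [ 0.011 -0.003 -1.   ] y [0.741 0.671 0.006] F [-0.29 -0.09 -0.6 ] T [0.055 0.037 0.005] w 0.0189 q [ 0.41  0.3  -0.03  1.23 -0.01  1.25]
```

View pics/s8.png

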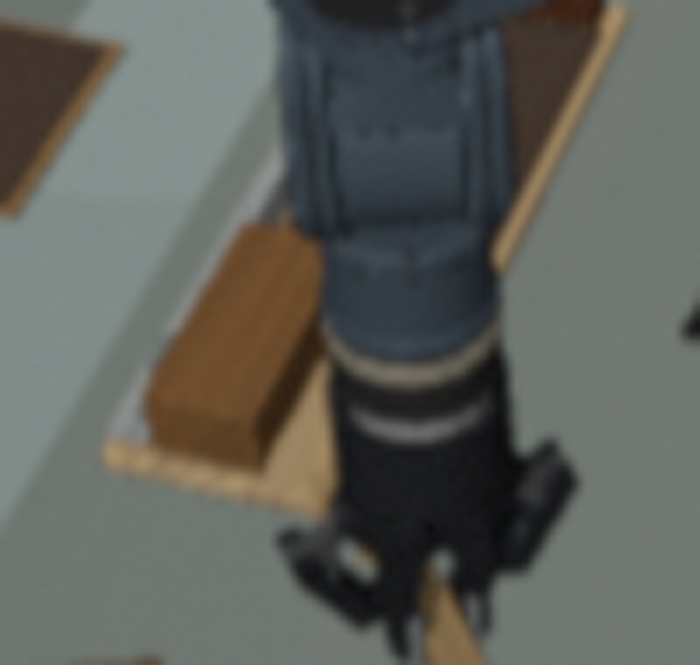

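View pics/t8.png

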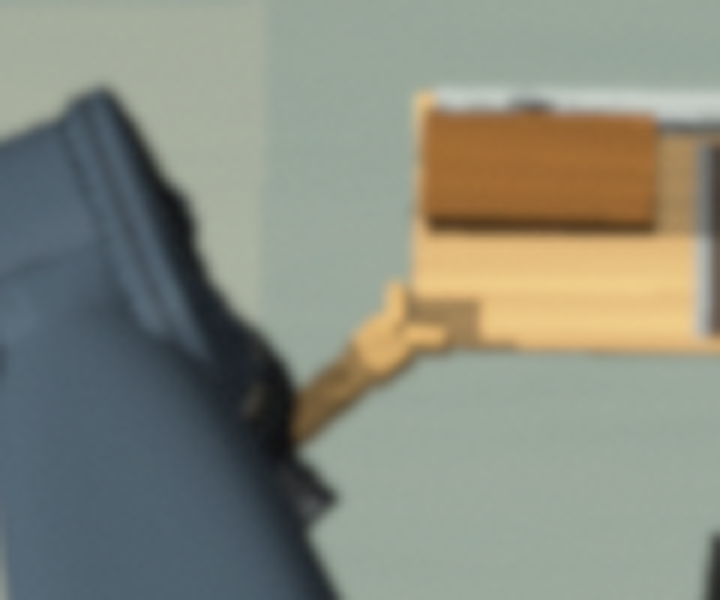

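```bash
python3 - <<'E'
from m import *
im=cv2.imread("pics/top6.png")[:,:,::-1].copy()
b=(185,90,335,165); u=up(im,*b); hsv=cv2.cvtColor(u,cv2.COLOR_RGB2HSV)
m=((hsv[:,:,0]<25)&(hsv[:,:,1]>140)&(u.max(2)>100)); m[:,(245-185)*8:]=0
c=big(m); r=cv2.minAreaRect(c);P=tofull(cv2.boxPoints(r),*b[:2]); W=ray('top',P,0.052); print("block",P.round(1).tolist(),W.round(4)); print(np.linalg.norm(np.diff(W,axis=0),axis=1), W.mean(0))
P=(np.array([(408,328),(397,288),(445,335)])+.5)/6-.5+np.array([130,90]); print(ray('top',P,.047).round(4))
im[:]=0
E
```

```text
block [[200.3, 127.5], [200.4, 108.5], [239.0, 108.9], [238.9, 127.9]] [[0.6379 0.2208 0.052 ]
 [0.6987 0.2217 0.052 ]
 [0.6989 0.1012 0.052 ]
 [0.638  0.101  0.052 ]]
[0.06079853 0.12043611 0.060844  ] [0.66836763 0.16119012 0.052     ]
[[0.5859 0.2285 0.047 ]
 [0.607  0.2347 0.047 ]
 [0.5824 0.2093 0.047 ]]
```

Request:
send_rows:
  motion:
    - [-0.026,0.006,-0.004,0.02,0.1,0.1,1]
    - [0,0,0,0,0.15,0.15,1]
    - [0,0,0,0,0.15,0.15,1]
    - [0,0,0,0,0.08,0.12,1]
    - [0,0,0,0,0,0,1]

```text
time: 11.15
tcp_pos: [0.5619, 0.2956, 0.0312]
orientation: [0.619, 1.479, -0.623]
wrist_force: [0.4, 0.9, -0.9]
width: 0.0183
```

```bash
python3 - <<'E'
from p import *
plan([0.5695,0.2937,0.031],-45.5)
im=optics.grab_frame('top'); cv2.imwrite("pics/top7.png",im[:,:,::-1]); crop('t',im,130,90,250,190,6,"pics/t9.png")
st()
E
```

```text
turn frac [-0.0001  0.0013  0.0011] shift mm world [ 7.6 -1.9 -0.2] frac in current tool [0.004 0.082 0.134] frac in target tool [0.004 0.082 0.134]
t 11.15 p [0.5619 0.2956 0.0312] x [ 0.    -0.003 -1.   ] y [ 0.713  0.701 -0.002] F [ 0.44  0.85 -0.91] T [ 0.028 -0.022  0.035] w 0.0183 q [ 0.38  0.38  0.07  1.26 -0.    1.17]
t 11.2 p [0.5613 0.2957 0.0312] x [-0.    -0.003 -1.   ] y [ 0.713  0.701 -0.002] F [-0.41 -0.94 -1.08] T [-0.02   0.009 -0.068] w 0.0185 q [ 0.38  0.38  0.07  1.26 -0.    1.17]
```

View pics/t9.png

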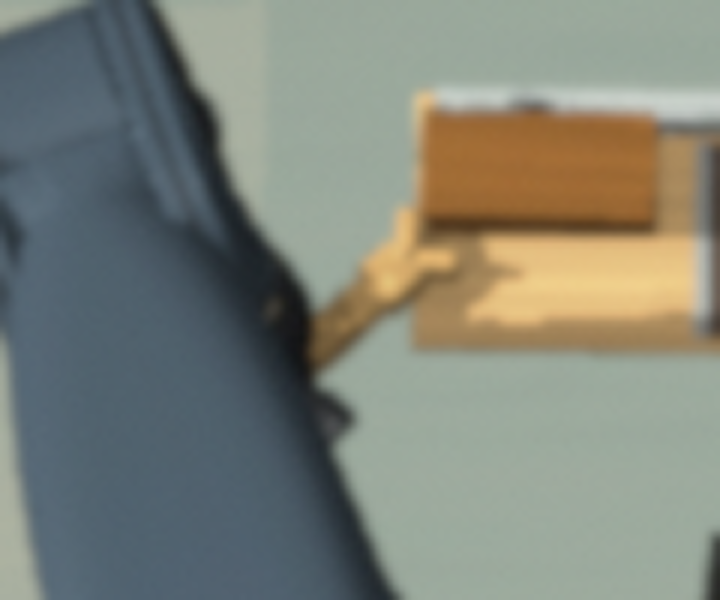

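Request:
send_rows:
  motion:
    - [0,0.001,0.001,0,0.09,0.05,1]
    - [0,0,0,0,0,0.08,1]
    - [0,0,0,0,0,0.04,1]

```text
time: 11.5
tcp_pos: [0.5704, 0.2927, 0.0309]
orientation: [0.62, 1.481, -0.621]
wrist_force: [-0.2, 1.0, -0.6]
width: 0.0186
```

```bash
python3 - <<'E'
from p import *
plan([0.5745,0.2885,0.031],-45.5)
im=optics.grab_frame('top'); cv2.imwrite("pics/top8.png",im[:,:,::-1]); crop('t',im,170,90,250,150,10,"pics/t10.png")
st()
E
```

```text
turn frac [ 0.0003 -0.0004  0.0008] shift mm world [ 4.1 -4.2  0.1] frac in current tool [-0.001 -0.001  0.117] frac in target tool [-0.001 -0.001  0.117]
t 11.5 p [0.5704 0.2927 0.0309] x [-0.001 -0.    -1.   ] y [ 0.713  0.701 -0.001] F [-0.22  0.95 -0.61] T [0.032 0.007 0.039] w 0.0186 q [0.37 0.4  0.09 1.27 0.   1.16]
t 11.55 p [0.5707 0.2925 0.031 ] x [-0.001 -0.001 -1.   ] y [ 0.713  0.701 -0.001] F [-0.15 -0.63 -1.19] T [ 0.026 -0.008 -0.002] w 0.0185 q [ 0.37  0.4   0.09  1.27 -0.    1.16]
```

View pics/t10.png

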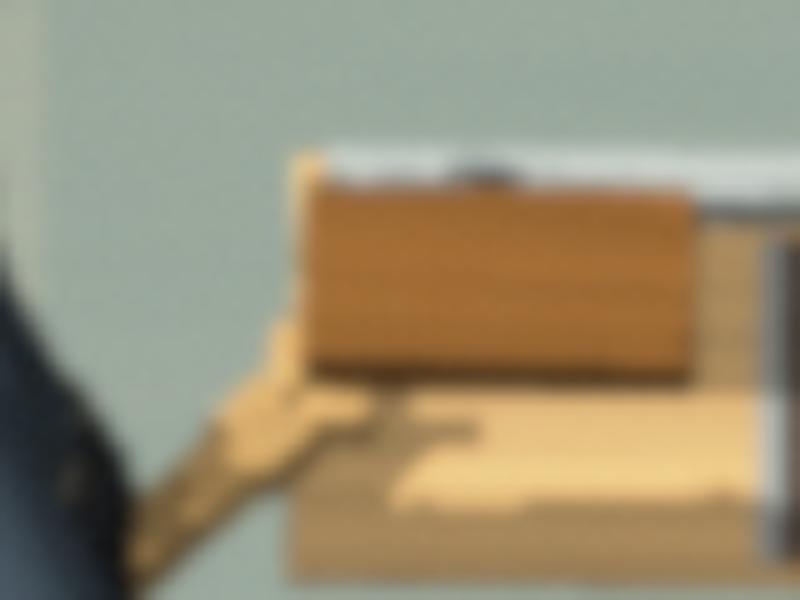

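Request:
send_rows:
  motion:
    - [0,0,0,0,0,0.04,1]
    - [0,0,0,0,0,0.04,1]

```text
time: 11.75
tcp_pos: [0.5717, 0.2919, 0.0309]
orientation: [0.621, 1.487, -0.617]
wrist_force: [-3.1, 4.0, -0.6]
width: 0.0184
```

```bash
python3 - <<'E'
from p import *
st()
E
```

```text
t 11.75 p [0.5717 0.2919 0.0309] x [-0.005  0.004 -1.   ] y [ 0.711  0.703 -0.   ] F [-3.1   3.97 -0.61] T [0.83  0.508 0.102] w 0.0184 q [0.36 0.4  0.1  1.27 0.01 1.16]
```

Request:
send_rows:
  motion:
    - [0,0,0,0,0,0.03,1]

```text
time: 11.85
tcp_pos: [0.5721, 0.2918, 0.031]
orientation: [0.621, 1.489, -0.615]
wrist_force: [-2.5, 3.5, -0.9]
width: 0.0185
```

```bash
python3 - <<'E'
from p import *
st()
E
```

```text
t 11.85 p [0.5721 0.2918 0.031 ] x [-0.006  0.006 -1.   ] y [0.71  0.704 0.   ] F [-2.53  3.46 -0.94] T [0.683 0.374 0.162] w 0.0185 q [0.36 0.4  0.1  1.27 0.01 1.15]
```

Request:
send_rows:
  motion:
    - [0,0,0,0,-0.02,0.035,1]
    - [0,0,0,0,-0.02,0.035,1]

```text
time: 12.05
tcp_pos: [0.5719, 0.2902, 0.0312]
orientation: [0.622, 1.493, -0.611]
wrist_force: [-3.7, 5.9, -0.1]
width: 0.0185
```

```bash
python3 - <<'E'
from p import *
st()
E
```

```text
t 12.05 p [0.5719 0.2902 0.0312] x [-0.008  0.01  -1.   ] y [0.708 0.706 0.002] F [-3.71  5.86 -0.13] T [0.944 0.564 0.268] w 0.0185 q [0.36 0.4  0.1  1.27 0.01 1.15]
```

Request:
send_rows:
  motion:
    - [0,0,0,0,-0.02,0.035,1]
    - [0,0,0,0,-0.02,0.035,1]

```text
time: 12.25
tcp_pos: [0.5717, 0.2889, 0.0317]
orientation: [0.623, 1.497, -0.606]
wrist_force: [-3.3, 4.6, 0.5]
width: 0.0185
```

```bash
python3 - <<'E'
from p import *
st()
E
```

```text
t 12.25 p [0.5717 0.2889 0.0317] x [-0.009  0.015 -1.   ] y [0.706 0.708 0.004] F [-3.29  4.62  0.46] T [0.916 0.515 0.223] w 0.0185 q [0.35 0.4  0.09 1.27 0.02 1.14]
```

```bash
python3 - <<'E'
from p import *
s,p,R=cur(); plan(p,-45.5)
E
```

```text
turn frac [ 0.0064 -0.011  -0.0025] shift mm world [0. 0. 0.] frac in current tool [0. 0. 0.] frac in target tool [0. 0. 0.]
t 12.25 p [0.5717 0.2889 0.0317] x [-0.009  0.015 -1.   ] y [0.706 0.708 0.004] F [-3.29  4.62  0.46] T [0.916 0.515 0.223] w 0.0185 q [0.35 0.4  0.09 1.27 0.02 1.14]
```

Request:
send_rows:
  motion:
    - [0.003,-0.006,-0.001,0,-0.035,0.045,1]
    - [0.003,-0.006,-0.001,0,-0.035,0.045,1]

```text
time: 12.45
tcp_pos: [0.5727, 0.2827, 0.0314]
orientation: [0.619, 1.477, -0.621]
wrist_force: [-0.2, 1.1, -2.1]
width: 0.0186
```

```bash
python3 - <<'E'
from p import *
s,p,R=cur(); plan(p,-45.5)
E
```

```text
turn frac [ 0.0002  0.0024 -0.0003] shift mm world [0. 0. 0.] frac in current tool [0. 0. 0.] frac in target tool [0. 0. 0.]
t 12.45 p [0.5727 0.2827 0.0314] x [ 0.003 -0.002 -1.   ] y [0.713 0.701 0.   ] F [-0.19  1.12 -2.07] T [0.353 0.127 0.049] w 0.0186 q [ 0.36  0.39  0.08  1.26 -0.    1.15]
```

Request:
send_rows:
  motion:
    - [0.001,-0.001,0,0,-0.02,0.04,1]
    - [0.001,-0.002,0,0,-0.02,0.04,1]

```text
time: 12.65
tcp_pos: [0.5732, 0.2786, 0.0311]
orientation: [0.62, 1.473, -0.624]
wrist_force: [-2.0, 4.1, -0.9]
width: 0.0187
```

```bash
python3 - <<'E'
from p import *
s,p,R=cur(); plan(p,-45.5)
E
```

```text
turn frac [-0.0016  0.0044  0.0001] shift mm world [0. 0. 0.] frac in current tool [0. 0. 0.] frac in target tool [0. 0. 0.]
t 12.65 p [0.5732 0.2786 0.0311] x [ 0.005 -0.005 -1.   ] y [ 0.715  0.699 -0.   ] F [-1.99  4.06 -0.94] T [0.704 0.504 0.131] w 0.0187 q [ 0.35  0.39  0.08  1.26 -0.01  1.15]
```

Request:
send_rows:
  motion:
    - [-0.001,0.002,0,0,-0.02,0.042,1]
    - [0,0.001,0,0,-0.02,0.042,1]
    - [0,0,0,0,-0.02,0.042,1]

```text
time: 12.95
tcp_pos: [0.5741, 0.2736, 0.0314]
orientation: [0.621, 1.483, -0.618]
wrist_force: [-2.8, 3.4, -0.4]
width: 0.0186
```

```bash
python3 - <<'E'
from p import *
s,p,R=cur(); plan(p,-45.5)
im=optics.grab_frame('top'); cv2.imwrite("pics/top11.png",im[:,:,::-1]); crop('t',im,170,90,250,150,10,"pics/t11.png")
E
```

```text
turn frac [ 0.001  -0.0019 -0.0007] shift mm world [0. 0. 0.] frac in current tool [0. 0. 0.] frac in target tool [0. 0. 0.]
t 12.95 p [0.5741 0.2736 0.0314] x [-0.001  0.003 -1.   ] y [0.712 0.702 0.001] F [-2.79  3.36 -0.38] T [0.762 0.524 0.163] w 0.0186 q [0.34 0.38 0.08 1.26 0.   1.13]
```

View pics/t11.png

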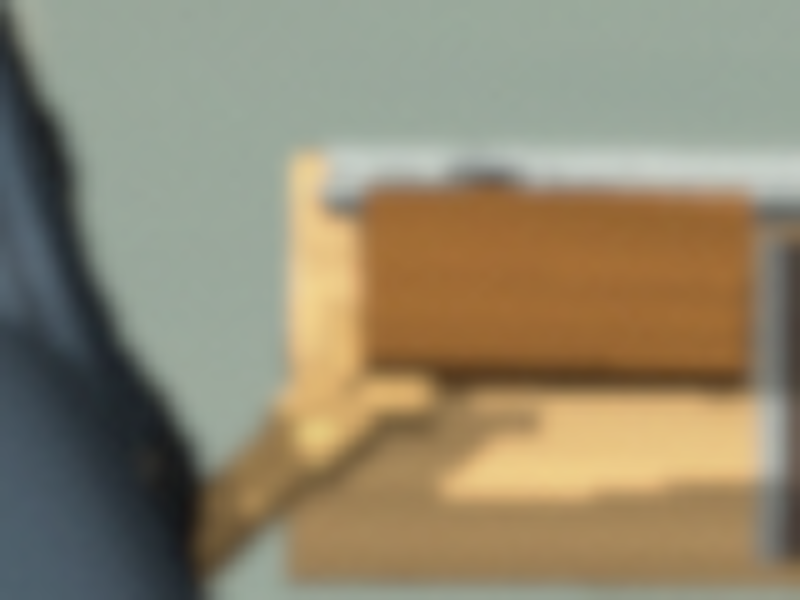

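Request:
send_rows:
  motion:
    - [0.001,-0.002,0,0,-0.022,0.044,1]
    - [0,0,0,0,-0.022,0.044,1]
    - [0,0,0,0,-0.022,0.044,1]

```text
time: 13.3
tcp_pos: [0.5758, 0.2662, 0.031]
orientation: [0.621, 1.481, -0.62]
wrist_force: [-2.9, 3.8, -0.2]
width: 0.0187
```

```bash
python3 - <<'E'
from p import *
s,p,R=cur(); plan(p,-45.5)
E
```

```text
turn frac [ 0.0002 -0.0007 -0.0001] shift mm world [0. 0. 0.] frac in current tool [0. 0. 0.] frac in target tool [0. 0. 0.]
t 13.3 p [0.5758 0.2662 0.031 ] x [-0.001  0.001 -1.   ] y [0.713 0.701 0.   ] F [-2.94  3.81 -0.25] T [0.765 0.496 0.157] w 0.0187 q [0.33 0.38 0.07 1.26 0.   1.12]
```

```bash
python3 - <<'E'
from m import *
im=optics.grab_frame('top'); cv2.imwrite("pics/top12.png",im[:,:,::-1]); crop('t',im,180,95,260,155,10,"pics/t12.png")
im=optics.grab_frame('side'); cv2.imwrite("pics/side12.png",im[:,:,::-1]); crop('t',im,155,165,255,260,7,"pics/s12.png")
from p import st; st()
E
```

```text
t 13.4 p [0.576  0.2656 0.031 ] x [-0. -0. -1.] y [ 0.714  0.7   -0.   ] F [-2.95  2.93 -0.87] T [0.572 0.488 0.155] w 0.0183 q [0.33 0.38 0.07 1.26 0.   1.12]
```

View pics/t12.png

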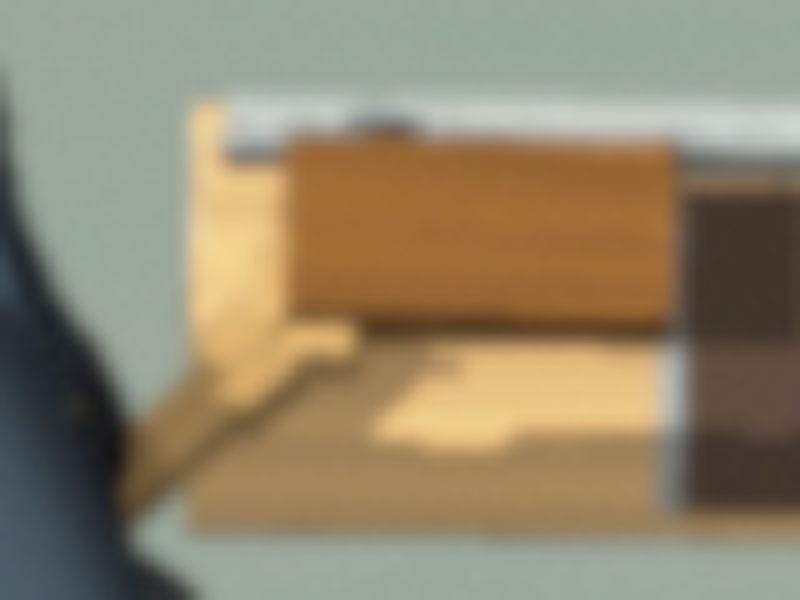

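View pics/s12.png

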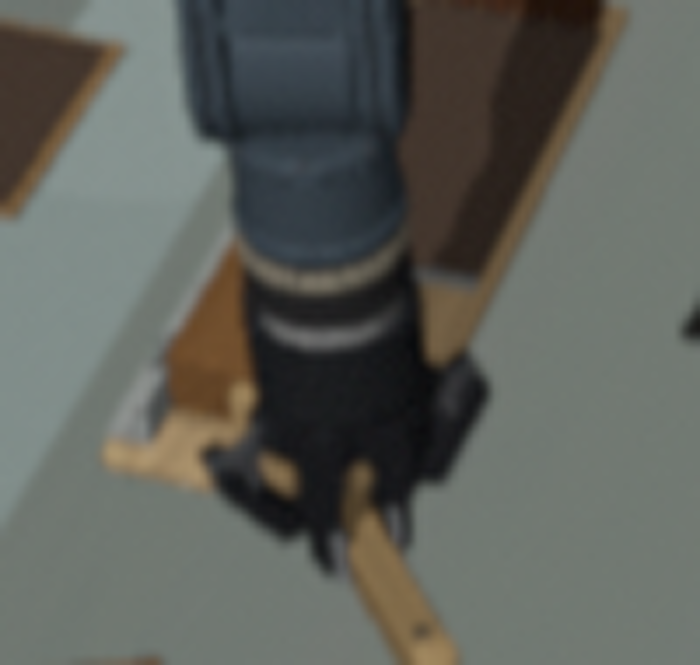

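Request:
send_rows:
  motion:
    - [0,0,0,0,-0.024,0.044,1]
    - [0,0,0,0,-0.024,0.044,1]
    - [0,0,0,0,-0.024,0.044,1]

```text
time: 13.7
tcp_pos: [0.5778, 0.2582, 0.0308]
orientation: [0.621, 1.481, -0.621]
wrist_force: [-4.1, 5.0, 0.3]
width: 0.0182
```

```bash
python3 - <<'E'
from p import *
s,p,R=cur(); plan(p,-45.5)
E
```

```text
turn frac [-0.0001 -0.0007  0.0004] shift mm world [0. 0. 0.] frac in current tool [0. 0. 0.] frac in target tool [0. 0. 0.]
t 13.7 p [0.5778 0.2582 0.0308] x [-0.001  0.    -1.   ] y [ 0.713  0.701 -0.001] F [-4.11  5.05  0.32] T [0.945 0.789 0.138] w 0.0182 q [0.31 0.38 0.07 1.26 0.   1.11]
```

Request:
send_rows:
  motion:
    - [0,0,0,0,-0.032,0.04,1]
    - [0,0,0,0,-0.032,0.04,1]

```text
time: 13.9
tcp_pos: [0.5777, 0.2538, 0.031]
orientation: [0.622, 1.484, -0.619]
wrist_force: [-2.5, 5.6, -0.4]
width: 0.0187
```

```bash
python3 - <<'E'
from p import *
s,p,R=cur(); plan(p,-45.5)
E
```

```text
turn frac [ 0.0005 -0.0025 -0.0001] shift mm world [0. 0. 0.] frac in current tool [0. 0. 0.] frac in target tool [0. 0. 0.]
t 13.9 p [0.5777 0.2538 0.031 ] x [-0.003  0.003 -1.   ] y [0.713 0.701 0.   ] F [-2.45  5.62 -0.37] T [0.948 0.69  0.22 ] w 0.0187 q [0.31 0.37 0.06 1.26 0.   1.1 ]
```

Request:
send_rows:
  motion:
    - [0,-0.002,0,0,-0.033,0.04,1]
    - [0,-0.001,0,0,-0.033,0.04,1]
    - [0,-0.001,0,0,-0.033,0.04,1]

```text
time: 14.2
tcp_pos: [0.5776, 0.2456, 0.0306]
orientation: [0.619, 1.48, -0.621]
wrist_force: [-2.2, 4.8, -1.6]
width: 0.0179
```

```bash
python3 - <<'E'
from p import *
s,p,R=cur(); plan(p,-45.5)
E
```

```text
turn frac [0.0006 0.0006 0.0005] shift mm world [0. 0. 0.] frac in current tool [0. 0. 0.] frac in target tool [0. 0. 0.]
t 14.2 p [0.5776 0.2456 0.0306] x [ 0.    -0.001 -1.   ] y [ 0.713  0.702 -0.001] F [-2.18  4.76 -1.59] T [0.774 0.624 0.093] w 0.0179 q [ 0.3   0.36  0.05  1.25 -0.    1.09]
```

Request:
send_rows:
  motion:
    - [0,0,0,0,-0.031,0.041,1]
    - [0,-0.001,0,0,-0.031,0.041,1]
    - [0,-0.001,0,0,-0.031,0.041,1]
    - [0,-0.001,0,0,-0.031,0.041,1]

```text
time: 14.6
tcp_pos: [0.5775, 0.2361, 0.0306]
orientation: [0.618, 1.48, -0.62]
wrist_force: [-3.6, 4.3, -0.7]
width: 0.0187
```

```bash
python3 - <<'E'
from p import *
s,p,R=cur(); plan(p,-45.5)
E
```

```text
turn frac [0.0014 0.0008 0.0004] shift mm world [0. 0. 0.] frac in current tool [0. 0. 0.] frac in target tool [0. 0. 0.]
t 14.6 p [0.5775 0.2361 0.0306] x [ 0.    -0.001 -1.   ] y [ 0.712  0.702 -0.001] F [-3.6   4.29 -0.74] T [0.866 0.621 0.165] w 0.0187 q [ 0.28  0.35  0.04  1.25 -0.    1.07]
```

Request:
send_rows:
  motion:
    - [0.001,0,0,0,-0.031,0.041,1]
    - [0,0,0,0,-0.031,0.041,1]
    - [0,-0.001,0,0,-0.031,0.041,1]
    - [0,-0.001,0,0,-0.031,0.041,1]
    - [0,-0.001,0,0,-0.031,0.041,1]

```text
time: 15.1
tcp_pos: [0.5775, 0.2242, 0.0307]
orientation: [0.618, 1.48, -0.619]
wrist_force: [-3.1, 5.0, -0.5]
width: 0.0182
```

```bash
python3 - <<'E'
from p import *
s,p,R=cur(); plan(p,-45.5)
im=optics.grab_frame('top'); cv2.imwrite("pics/top13.png",im[:,:,::-1]); crop('t',im,195,95,275,155,10,"pics/t13.png")
E
```

```text
turn frac [0.0015 0.0004 0.0002] shift mm world [0. 0. 0.] frac in current tool [0. 0. 0.] frac in target tool [0. 0. 0.]
t 15.1 p [0.5775 0.2242 0.0307] x [ 0.    -0.001 -1.   ] y [ 0.712  0.703 -0.   ] F [-3.12  4.98 -0.45] T [0.809 0.604 0.096] w 0.0182 q [ 0.26  0.34  0.02  1.25 -0.    1.05]
```

View pics/t13.png

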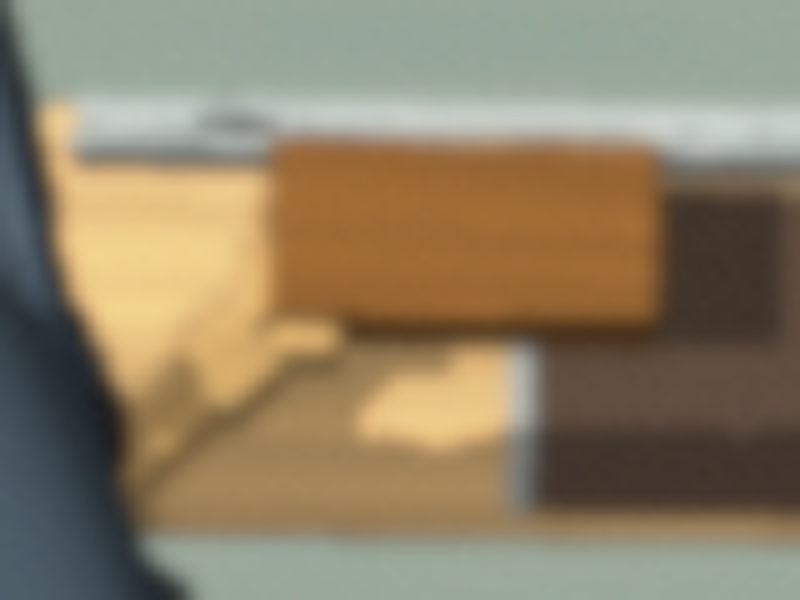

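Request:
send_rows:
  motion:
    - [0.001,0,0,0,-0.031,0.041,1]
    - [0,0,0,0,-0.031,0.041,1]
    - [0,0,0,0,-0.031,0.041,1]
    - [0,-0.001,0,0,-0.031,0.041,1]
    - [0,-0.001,0,0,-0.031,0.041,1]
    - [0,-0.001,0,0,-0.031,0.041,1]

```text
time: 15.75
tcp_pos: [0.5773, 0.2104, 0.0309]
orientation: [0.619, 1.482, -0.617]
wrist_force: [-3.5, 4.4, -0.6]
width: 0.0186
```

```bash
python3 - <<'E'
from p import *
s,p,R=cur(); plan(p,-45.5)
E
```

```text
turn frac [ 0.002  -0.001  -0.0004] shift mm world [0. 0. 0.] frac in current tool [0. 0. 0.] frac in target tool [0. 0. 0.]
t 15.75 p [0.5773 0.2104 0.0309] x [-0.001  0.002 -1.   ] y [0.711 0.703 0.001] F [-3.47  4.37 -0.56] T [0.924 0.621 0.117] w 0.0186 q [0.24 0.33 0.01 1.25 0.   1.03]
```

Forces steady (side about 3.5 N, feed about 5 N). Continuing.

Request:
send_rows:
  motion:
    - [0.002,-0.001,0,0,-0.031,0.041,1]
    - [0.001,-0.001,0,0,-0.031,0.041,1]
    - [0,-0.001,0,0,-0.031,0.041,1]
    - [0,-0.001,0,0,-0.031,0.041,1]
    - [0,-0.001,0,0,-0.031,0.041,1]
    - [0,-0.001,0,0,-0.031,0.041,1]

```text
time: 16.35
tcp_pos: [0.5775, 0.195, 0.0303]
orientation: [0.619, 1.477, -0.622]
wrist_force: [-2.8, 5.0, -0.4]
width: 0.0182
```

```bash
python3 - <<'E'
from p import *
s,p,R=cur(); plan(p,-45.5)
E
```

```text
turn frac [-0.0003  0.0022  0.0003] shift mm world [0. 0. 0.] frac in current tool [0. 0. 0.] frac in target tool [0. 0. 0.]
t 16.35 p [0.5775 0.195  0.0303] x [ 0.002 -0.003 -1.   ] y [ 0.714  0.701 -0.   ] F [-2.84  5.04 -0.37] T [0.933 0.667 0.139] w 0.0182 q [ 0.22  0.32 -0.01  1.24 -0.    1.01]
```

Request:
send_rows:
  motion:
    - [0,0.001,0,0,-0.032,0.041,1]
    - [0,0,0,0,-0.032,0.041,1]
    - [0,0,0,0,-0.032,0.041,1]
    - [0,0,0,0,-0.032,0.041,1]
    - [0,-0.001,0,0,-0.032,0.041,1]
    - [0,-0.001,0,0,-0.032,0.041,1]

```text
time: 16.95
tcp_pos: [0.5772, 0.1817, 0.0309]
orientation: [0.621, 1.482, -0.617]
wrist_force: [-3.6, 4.6, -0.8]
width: 0.019
```

```bash
python3 - <<'E'
from p import *
s,p,R=cur(); plan(p,-45.5)
im=optics.grab_frame('top'); cv2.imwrite("pics/top14.png",im[:,:,::-1]); crop('t',im,205,95,285,155,10,"pics/t14.png")
E
```

```text
turn frac [ 0.0017 -0.0014 -0.001 ] shift mm world [0. 0. 0.] frac in current tool [0. 0. 0.] frac in target tool [0. 0. 0.]
t 16.95 p [0.5772 0.1817 0.0309] x [-0.001  0.003 -1.   ] y [0.711 0.703 0.001] F [-3.57  4.62 -0.76] T [0.888 0.598 0.123] w 0.019 q [ 0.19  0.31 -0.02  1.24  0.    0.98]
```

View pics/t14.png

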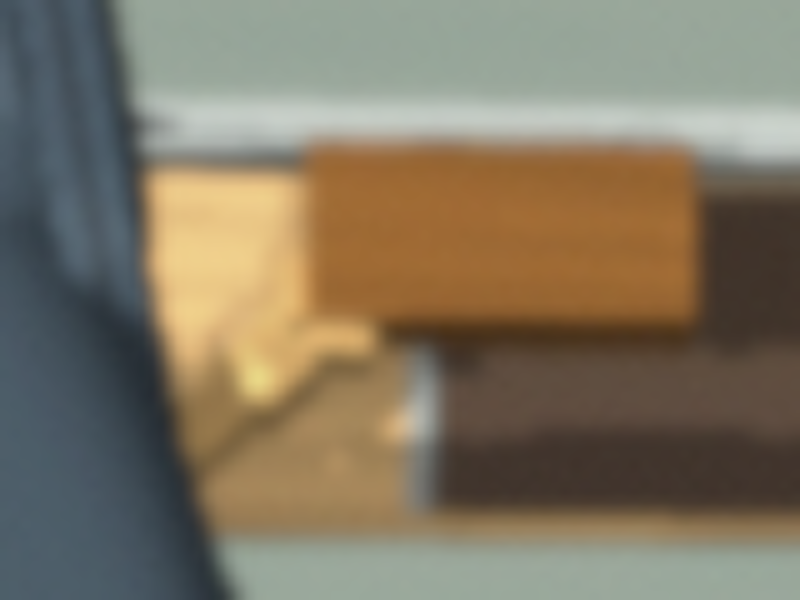

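Request:
send_rows:
  motion:
    - [0.002,-0.001,0,0,-0.032,0.042,1]
    - [0,-0.001,0,0,-0.032,0.042,1]
    - [0,-0.001,0,0,-0.032,0.042,1]
    - [0,-0.001,0,0,-0.032,0.042,1]
    - [0,-0.001,0,0,-0.032,0.042,1]
    - [0,-0.001,0,0,-0.032,0.042,1]
    - [0,-0.001,0,0,-0.032,0.042,1]

```text
time: 17.7
tcp_pos: [0.5773, 0.1632, 0.0303]
orientation: [0.619, 1.477, -0.621]
wrist_force: [-3.6, 5.5, -1.1]
width: 0.0185
```

```bash
python3 - <<'E'
from p import *
s,p,R=cur(); plan(p,-45.5)
E
```

```text
turn frac [ 0.0006  0.0023 -0.0001] shift mm world [0. 0. 0.] frac in current tool [0. 0. 0.] frac in target tool [0. 0. 0.]
t 17.7 p [0.5773 0.1632 0.0303] x [ 0.003 -0.003 -1.   ] y [0.713 0.702 0.   ] F [-3.62  5.51 -1.07] T [0.937 0.643 0.166] w 0.0185 q [ 0.17  0.29 -0.04  1.23 -0.    0.96]
```

Request:
send_rows:
  motion:
    - [0,0.001,0,0,-0.032,0.041,1]
    - [0,0,0,0,-0.032,0.041,1]
    - [0,0,0,0,-0.032,0.041,1]
    - [0,0,0,0,-0.032,0.041,1]
    - [0,-0.001,0,0,-0.032,0.041,1]
    - [0,-0.001,0,0,-0.032,0.041,1]
    - [0,-0.001,0,0,-0.032,0.041,1]

```text
time: 18.4
tcp_pos: [0.5769, 0.1473, 0.0308]
orientation: [0.619, 1.481, -0.616]
wrist_force: [-3.1, 4.6, -0.6]
width: 0.0186
```

```bash
python3 - <<'E'
from p import *
s,p,R=cur(); plan(p,-45.5)
E
```

```text
turn frac [ 0.0027 -0.0007 -0.0011] shift mm world [0. 0. 0.] frac in current tool [0. 0. 0.] frac in target tool [0. 0. 0.]
t 18.4 p [0.5769 0.1473 0.0308] x [ 0.     0.002 -1.   ] y [0.71  0.704 0.002] F [-3.15  4.6  -0.64] T [0.835 0.58  0.123] w 0.0186 q [ 0.14  0.28 -0.05  1.23  0.    0.93]
```

Request:
send_rows:
  motion:
    - [0.002,-0.001,-0.001,0,-0.031,0.041,1]
    - [0.001,-0.001,0,0,-0.031,0.041,1]
    - [0,-0.001,0,0,-0.031,0.041,1]
    - [0,-0.001,0,0,-0.031,0.041,1]
    - [0,-0.001,0,0,-0.031,0.041,1]
    - [0,-0.001,0,0,-0.031,0.041,1]
    - [0,0,0,0,-0.031,0.041,1]

```text
time: 19.1
tcp_pos: [0.5771, 0.1292, 0.0302]
orientation: [0.618, 1.477, -0.622]
wrist_force: [-3.9, 5.9, -0.2]
width: 0.0184
```

```bash
python3 - <<'E'
from p import *
s,p,R=cur(); plan(p,-45.5)
im=optics.grab_frame('top'); cv2.imwrite("pics/top15.png",im[:,:,::-1]); crop('t',im,225,95,325,155,8,"pics/t15.png")
E
```

```text
turn frac [0.0003 0.0023 0.001 ] shift mm world [0. 0. 0.] frac in current tool [0. 0. 0.] frac in target tool [0. 0. 0.]
t 19.1 p [0.5771 0.1292 0.0302] x [ 0.001 -0.004 -1.   ] y [ 0.713  0.701 -0.002] F [-3.91  5.87 -0.23] T [1.059 0.644 0.192] w 0.0184 q [ 0.11  0.27 -0.07  1.23 -0.    0.9 ]
```

View pics/t15.png

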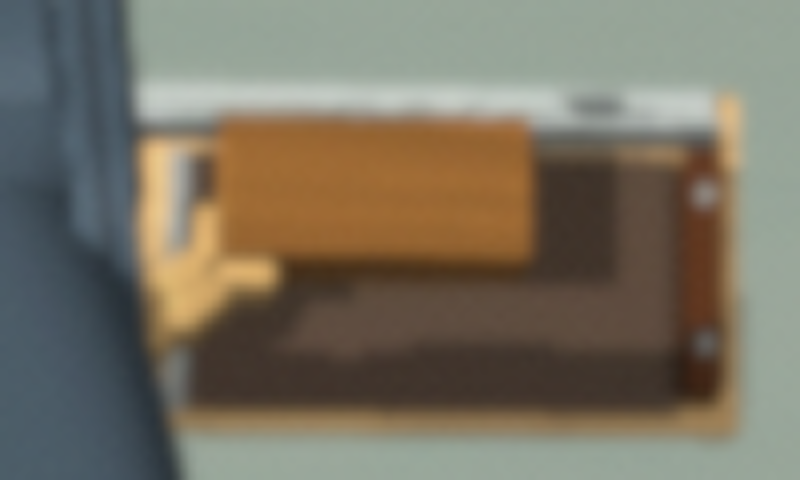

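Request:
send_rows:
  motion:
    - [0,0.002,0,0,-0.031,0.041,1]
    - [0,0,0,0,-0.031,0.041,1]
    - [0,0,0,0,-0.031,0.041,1]
    - [0,0,0,0,-0.031,0.041,1]
    - [0,-0.001,0,0,-0.031,0.041,1]
    - [0,-0.001,0,0,-0.031,0.041,1]
    - [0,-0.001,0,0,-0.031,0.041,1]

```text
time: 19.85
tcp_pos: [0.5768, 0.1143, 0.0312]
orientation: [0.62, 1.485, -0.616]
wrist_force: [-2.7, 3.4, -0.7]
width: 0.0187
```

```bash
python3 - <<'E'
from p import *
s,p,R=cur(); plan(p,-45.5)
E
```

```text
turn frac [ 0.0027 -0.0027 -0.0006] shift mm world [0. 0. 0.] frac in current tool [0. 0. 0.] frac in target tool [0. 0. 0.]
t 19.85 p [0.5768 0.1143 0.0312] x [-0.002  0.004 -1.   ] y [0.71  0.704 0.001] F [-2.68  3.4  -0.65] T [0.875 0.584 0.13 ] w 0.0187 q [ 0.08  0.27 -0.07  1.23  0.    0.87]
```

Request:
send_rows:
  motion:
    - [0.002,-0.002,0,0,-0.031,0.041,1]
    - [0.001,-0.001,0,0,-0.031,0.041,1]
    - [0,-0.001,0,0,-0.031,0.041,1]
    - [0,-0.001,0,0,-0.031,0.041,1]
    - [0,-0.001,0,0,-0.031,0.041,1]
    - [0,0,0,0,-0.031,0.041,1]

```text
time: 20.45
tcp_pos: [0.577, 0.0981, 0.0303]
orientation: [0.619, 1.478, -0.622]
wrist_force: [-3.8, 5.4, 0.0]
width: 0.0187
```

```bash
python3 - <<'E'
from p import *
s,p,R=cur(); plan(p,-45.5)
E
```

```text
turn frac [-0.0003  0.0014  0.0007] shift mm world [0. 0. 0.] frac in current tool [0. 0. 0.] frac in target tool [0. 0. 0.]
t 20.45 p [0.577  0.0981 0.0303] x [ 0.001 -0.002 -1.   ] y [ 0.714  0.701 -0.001] F [-3.82  5.43  0.03] T [1.016 0.682 0.176] w 0.0187 q [ 0.06  0.26 -0.08  1.23 -0.    0.85]
```

Request:
send_rows:
  motion:
    - [0,0.001,0,0,-0.031,0.041,1]
    - [0,0,0,0,-0.031,0.041,1]
    - [0,0,0,0,-0.031,0.041,1]
    - [0,0,0,0,-0.031,0.041,1]
    - [0,-0.001,0,0,-0.031,0.041,1]

```text
time: 20.95
tcp_pos: [0.5767, 0.0888, 0.0313]
orientation: [0.622, 1.486, -0.614]
wrist_force: [-3.7, 4.0, -0.5]
width: 0.0187
```

```bash
python3 - <<'E'
from p import *
s,p,R=cur(); plan(p,-45.5)
im=optics.grab_frame('top'); cv2.imwrite("pics/top16.png",im[:,:,::-1]); crop('t',im,225,95,325,155,8,"pics/t16.png")
E
```

```text
turn frac [ 0.0024 -0.0042 -0.0018] shift mm world [0. 0. 0.] frac in current tool [0. 0. 0.] frac in target tool [0. 0. 0.]
t 20.95 p [0.5767 0.0888 0.0313] x [-0.003  0.007 -1.   ] y [0.711 0.704 0.003] F [-3.7   3.99 -0.49] T [0.891 0.619 0.102] w 0.0187 q [ 0.03  0.26 -0.09  1.23  0.01  0.82]
```

View pics/t16.png

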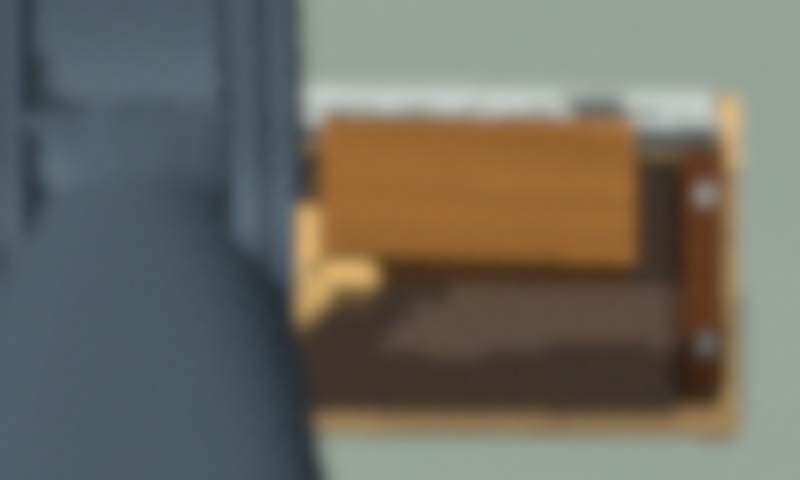

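Request:
send_rows:
  motion:
    - [0.002,-0.003,-0.001,0,-0.031,0.041,1]
    - [0.001,-0.002,0,0,-0.031,0.041,1]
    - [0,-0.001,0,0,-0.031,0.041,1]
    - [0,0,0,0,-0.031,0.041,1]

```text
time: 21.4
tcp_pos: [0.5771, 0.0769, 0.0306]
orientation: [0.62, 1.477, -0.624]
wrist_force: [-3.1, 3.6, -1.2]
width: 0.0187
```

```bash
python3 - <<'E'
from p import *
s,p,R=cur(); plan(p,-45.5)
E
```

```text
turn frac [-0.0012  0.0019  0.0009] shift mm world [0. 0. 0.] frac in current tool [0. 0. 0.] frac in target tool [0. 0. 0.]
t 21.4 p [0.5771 0.0769 0.0306] x [ 0.001 -0.003 -1.   ] y [ 0.715  0.7   -0.001] F [-3.11  3.6  -1.25] T [0.799 0.647 0.075] w 0.0187 q [ 0.02  0.25 -0.09  1.23 -0.    0.81]
```

Request:
send_rows:
  motion:
    - [-0.001,0.001,0,0,-0.028,0.038,1]
    - [0,0,0,0,-0.028,0.038,1]

```text
time: 21.6
tcp_pos: [0.5768, 0.0733, 0.0307]
orientation: [0.621, 1.483, -0.619]
wrist_force: [-4.1, 6.3, 1.6]
width: 0.0183
```

```bash
python3 - <<'E'
from p import *
s,p,R=cur(); plan(p,-45.5)
E
```

```text
turn frac [ 0.0008 -0.0018  0.0002] shift mm world [0. 0. 0.] frac in current tool [0. 0. 0.] frac in target tool [0. 0. 0.]
t 21.6 p [0.5768 0.0733 0.0307] x [-0.002  0.002 -1.   ] y [ 0.712  0.702 -0.   ] F [-4.05  6.35  1.61] T [1.246 0.763 0.196] w 0.0183 q [ 0.01  0.25 -0.09  1.23  0.    0.8 ]
```

Request:
send_rows:
  motion:
    - [0,0,0,0,-0.028,0.038,1]
    - [0,0,0,0,-0.028,0.038,1]

```text
time: 21.8
tcp_pos: [0.5766, 0.0706, 0.0312]
orientation: [0.623, 1.487, -0.615]
wrist_force: [-4.6, 6.5, -0.3]
width: 0.0185
```

```bash
python3 - <<'E'
from p import *
s,p,R=cur(); plan(p,-45.5)
E
```

```text
turn frac [ 0.0021 -0.0048 -0.0014] shift mm world [0. 0. 0.] frac in current tool [0. 0. 0.] frac in target tool [0. 0. 0.]
t 21.8 p [0.5766 0.0706 0.0312] x [-0.004  0.007 -1.   ] y [0.711 0.703 0.002] F [-4.65  6.46 -0.34] T [1.191 0.802 0.14 ] w 0.0185 q [ 0.    0.25 -0.09  1.23  0.01  0.79]
```

Request:
send_rows:
  motion:
    - [0.001,-0.002,0,0,-0.03,0.034,1]

```text
time: 21.9
tcp_pos: [0.5767, 0.0686, 0.0314]
orientation: [0.623, 1.484, -0.616]
wrist_force: [-2.2, 3.3, -2.4]
width: 0.0183
```

```bash
python3 - <<'E'
from p import *
s,p,R=cur(); plan(p,-45.5)
E
```

```text
turn frac [ 0.0014 -0.0033 -0.0017] shift mm world [0. 0. 0.] frac in current tool [0. 0. 0.] frac in target tool [0. 0. 0.]
t 21.9 p [0.5767 0.0686 0.0314] x [-0.002  0.006 -1.   ] y [0.712 0.702 0.003] F [-2.17  3.27 -2.38] T [0.672 0.521 0.091] w 0.0183 q [ 0.    0.25 -0.1   1.23  0.01  0.79]
```

Request:
send_rows:
  motion:
    - [0.001,-0.002,0,0,-0.03,0.034,1]

```text
time: 22.0
tcp_pos: [0.5766, 0.0664, 0.0314]
orientation: [0.623, 1.482, -0.617]
wrist_force: [-3.0, 6.9, -1.7]
width: 0.0183
```

```bash
python3 - <<'E'
from p import *
s,p,R=cur(); plan(p,-45.5)
im=optics.grab_frame('top'); cv2.imwrite("pics/top17.png",im[:,:,::-1]); crop('t',im,225,95,325,155,8,"pics/t17.png")
E
```

```text
turn frac [ 0.0006 -0.0017 -0.0019] shift mm world [0. 0. 0.] frac in current tool [0. 0. 0.] frac in target tool [0. 0. 0.]
t 22.0 p [0.5766 0.0664 0.0314] x [ 0.     0.004 -1.   ] y [0.713 0.702 0.003] F [-2.99  6.88 -1.67] T [1.348 0.704 0.277] w 0.0183 q [-0.    0.25 -0.1   1.23  0.    0.79]
```

View pics/t17.png

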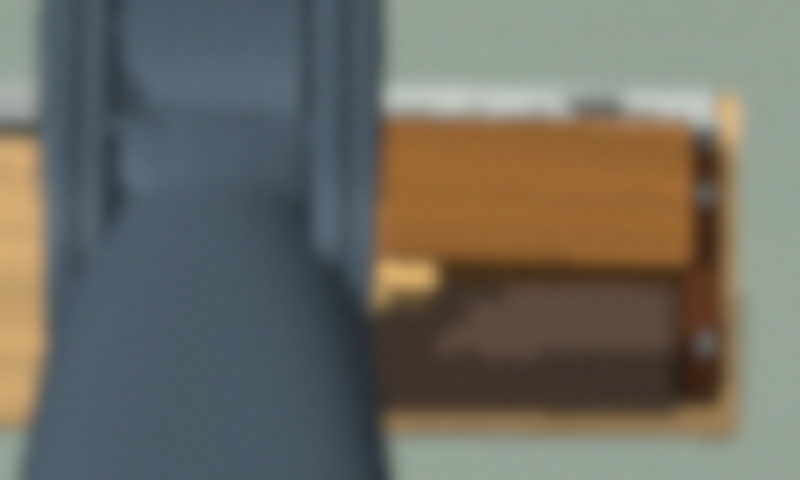

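Request:
send_rows:
  motion:
    - [0,-0.001,0,0,-0.024,0.028,1]

```text
time: 22.15
tcp_pos: [0.5765, 0.0662, 0.0313]
orientation: [0.624, 1.483, -0.613]
wrist_force: [-3.7, 9.6, -0.6]
width: 0.0186
```

```bash
python3 - <<'E'
from p import *
s,p,R=cur(); plan(p,-45.5)
E
```

```text
turn frac [ 0.0017 -0.0029 -0.0037] shift mm world [0. 0. 0.] frac in current tool [0. 0. 0.] frac in target tool [0. 0. 0.]
t 22.15 p [0.5765 0.0662 0.0313] x [ 0.001  0.007 -1.   ] y [0.711 0.703 0.006] F [-3.72  9.59 -0.58] T [1.927 0.777 0.465] w 0.0186 q [-0.01  0.24 -0.1   1.23  0.01  0.79]
```

Request:
send_rows:
  motion:
    - [0,-0.001,0,0,-0.024,0.028,1]

```text
time: 22.25
tcp_pos: [0.5763, 0.0661, 0.0313]
orientation: [0.626, 1.484, -0.609]
wrist_force: [-3.3, 8.1, -0.3]
width: 0.0185
```

```bash
python3 - <<'E'
from p import *
s,p,R=cur(); plan(p,-45.5)
E
```

```text
turn frac [ 0.0029 -0.0039 -0.0055] shift mm world [0. 0. 0.] frac in current tool [0. 0. 0.] frac in target tool [0. 0. 0.]
t 22.25 p [0.5763 0.0661 0.0313] x [ 0.002  0.01  -1.   ] y [0.71  0.704 0.009] F [-3.35  8.12 -0.3 ] T [1.624 0.724 0.363] w 0.0185 q [-0.01  0.24 -0.1   1.22  0.01  0.78]
```

Request:
send_rows:
  motion:
    - [0.001,-0.001,-0.001,0,-0.024,0.028,1]
    - [0.001,-0.001,-0.001,0,-0.024,0.028,1]

```text
time: 22.45
tcp_pos: [0.5763, 0.0661, 0.0317]
orientation: [0.628, 1.485, -0.606]
wrist_force: [-3.3, 8.5, -0.7]
width: 0.0186
```

```bash
python3 - <<'E'
from p import *
s,p,R=cur(); plan(p,-45.5)
im=optics.grab_frame('side'); cv2.imwrite("pics/side18.png",im[:,:,::-1]); crop('t',im,165,130,275,230,7,"pics/s18.png")
st()
E
```

```text
turn frac [ 0.0035 -0.0057 -0.0071] shift mm world [0. 0. 0.] frac in current tool [0. 0. 0.] frac in target tool [0. 0. 0.]
t 22.45 p [0.5763 0.0661 0.0317] x [ 0.002  0.014 -1.   ] y [0.709 0.705 0.011] F [-3.26  8.46 -0.67] T [1.57  0.663 0.321] w 0.0186 q [-0.01  0.24 -0.1   1.23  0.01  0.78]
t 22.5 p [0.5763 0.0661 0.0317] x [ 0.002  0.014 -1.   ] y [0.709 0.705 0.011] F [-3.79  7.66 -0.85] T [1.621 0.674 0.335] w 0.0183 q [-0.01  0.24 -0.1   1.23  0.01  0.78]
```

View pics/s18.png

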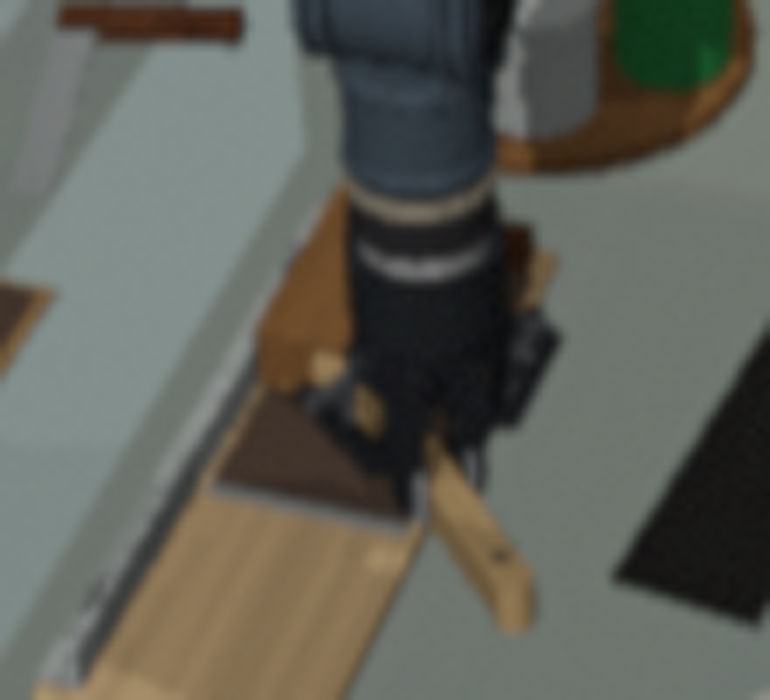

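Request:
send_rows:
  motion:
    - [0,0,0,0,0,-0.04,1]
    - [0,0,0,0,0,-0.1,1]
    - [0,0,0,0,0,-0.2,1]
    - [0.003,-0.005,-0.007,0,0,-0.3,1]
    - [0,0,0,0,0,-0.2,1]
    - [0,0,0,0,0,0,1]

```text
time: 23.1
tcp_pos: [0.5513, 0.092, 0.035]
orientation: [0.62, 1.463, -0.626]
wrist_force: [-0.0, 0.4, -0.8]
width: 0.0184
```

```bash
python3 - <<'E'
from p import *
plan([0.4295,-0.0488,0.09],-97); rows([0.4295,-0.0488,0.09],-97,8)
im=optics.grab_frame('side'); cv2.imwrite("pics/side19.png",im[:,:,::-1]); crop('t',im,165,130,275,230,7,"pics/s19.png")
im=optics.grab_frame('top'); cv2.imwrite("pics/top19.png",im[:,:,::-1]); crop('t',im,225,95,325,155,8,"pics/t19.png")
E
```

```text
turn frac [ 0.569   0.0089 -0.0061] shift mm world [-121.8 -140.8   55. ] frac in current tool [-1.105 -3.706  0.337] frac in target tool [-1.101 -2.075  3.091]
t 23.1 p [0.5513 0.092  0.035 ] x [ 0.013 -0.01  -1.   ] y [0.717 0.697 0.002] F [-0.01  0.35 -0.81] T [0.02  0.021 0.048] w 0.0184 q [ 0.05  0.18 -0.17  1.21 -0.01  0.85]
[0.071, 0.001, -0.001, -0.138, -0.463, 0.042]
[0.071, 0.001, -0.001, -0.138, -0.456, 0.093]
[0.071, 0.001, -0.001, -0.137, -0.443, 0.143]
[0.071, 0.001, -0.001, -0.137, -0.424, 0.192]
[0.071, 0.001, -0.001, -0.137, -0.4, 0.237]
[0.071, 0.001, -0.001, -0.137, -0.372, 0.28]
[0.071, 0.001, -0.001, -0.137, -0.338, 0.32]
[0.071, 0.001, -0.001, -0.137, -0.301, 0.355]
```

View pics/t19.png

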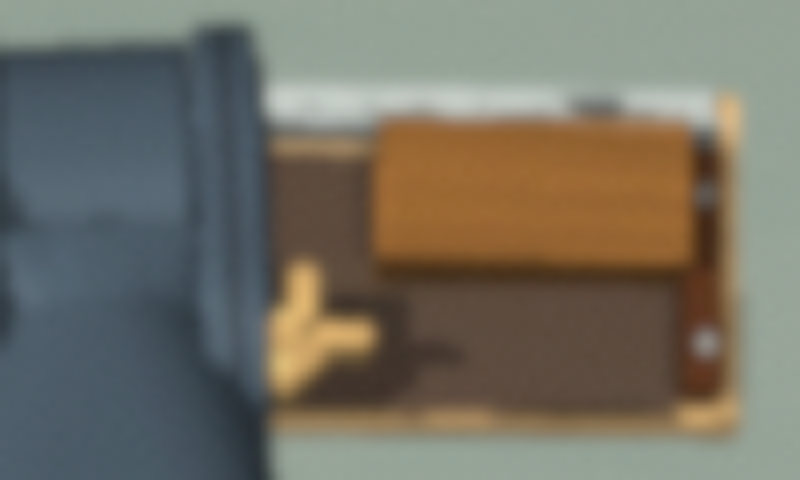

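View pics/s19.png

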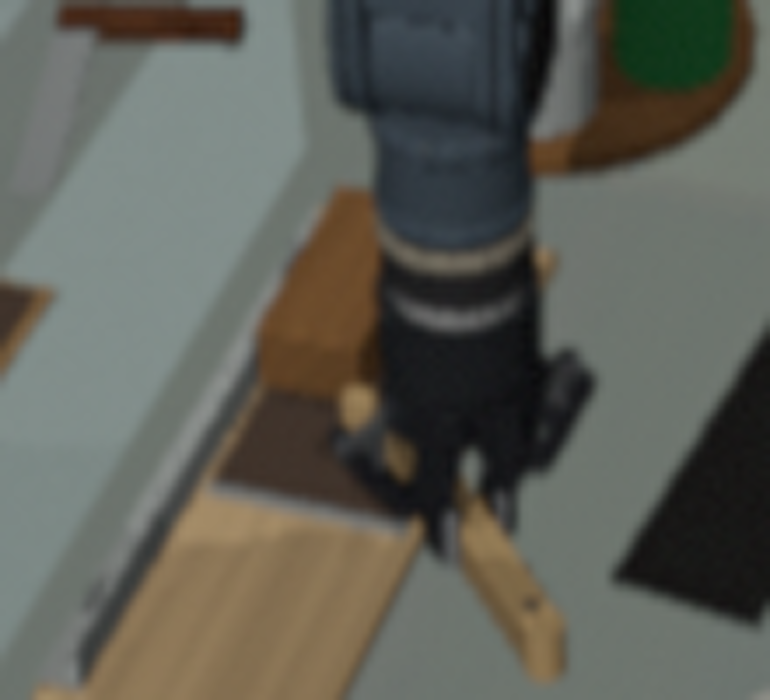

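Request:
send_rows:
  motion:
    - [0,0.005,-0.003,-0.2,0,-0.1,1]
    - [0,0.004,-0.003,-0.4,0,-0.1,1]
    - [0,0,0,-0.4,0,0,1]
    - [0,0,0,-0.2,0,0,1]

```text
time: 23.6
tcp_pos: [0.544, 0.0979, 0.0964]
orientation: [0.62, 1.482, -0.635]
wrist_force: [0.6, -0.2, -0.8]
width: 0.0185
```

```bash
python3 - <<'E'
from p import *
plan([0.4295,-0.0488,0.095],-97); rows([0.4295,-0.0488,0.095],-97,9)
E
```

```text
turn frac [0.567  0.0029 0.0061] shift mm world [-114.5 -146.7   -1.4] frac in current tool [ 0.065 -3.685  0.517] frac in target tool [ 0.028 -1.915  3.191]
t 23.6 p [0.544  0.0979 0.0964] x [-0.007 -0.007 -1.   ] y [ 0.719  0.695 -0.01 ] F [ 0.56 -0.16 -0.84] T [ 0.056 -0.045  0.018] w 0.0185 q [ 0.06  0.14 -0.08  1.35 -0.01  0.86]
[0.063, 0.0, 0.001, 0.007, -0.409, 0.057]
[0.063, 0.0, 0.001, 0.007, -0.402, 0.098]
[0.063, 0.0, 0.001, 0.006, -0.39, 0.137]
[0.063, 0.0, 0.001, 0.006, -0.375, 0.175]
[0.063, 0.0, 0.001, 0.005, -0.356, 0.211]
[0.063, 0.0, 0.001, 0.005, -0.333, 0.245]
[0.063, 0.0, 0.001, 0.004, -0.307, 0.277]
[0.063, 0.0, 0.001, 0.004, -0.278, 0.306]
[0.063, 0.0, 0.001, 0.003, -0.247, 0.332]
```

Request:
send_rows:
  motion:
    - [0.063,0,0.001,0,-0.41,0.06,1]
    - [0.063,0,0.001,0,-0.4,0.1,1]
    - [0.063,0,0.001,0,-0.39,0.14,1]
    - [0.063,0,0.001,0,-0.37,0.17,1]
    - [0.063,0,0.001,0,-0.36,0.21,1]
    - [0.063,0,0,0,-0.33,0.24,1]
    - [0.063,0,0,0,-0.31,0.28,1]
    - [0.063,0,0,0,-0.25,0.28,1]
    - [0.04,0,0,0,-0.15,0.2,1]
    - [0,0,0,0,0,0,1]

```text
time: 24.6
tcp_pos: [0.436, -0.0461, 0.1046]
orientation: [1.304, 1.135, -1.292]
wrist_force: [0.4, -0.0, -1.1]
width: 0.0185
```

```bash
python3 - <<'E'
from p import *
plan([0.4295,-0.0488,0.03],-97)
im=optics.grab_frame('side'); cv2.imwrite("pics/side20.png",im[:,:,::-1]); crop('t',im,195,110,305,210,7,"pics/s20.png")
st()
E
```

```text
turn frac [-0.0014  0.002  -0.0086] shift mm world [ -6.5  -2.7 -74.6] frac in current tool [ 1.491 -0.142  0.065] frac in target tool [ 1.493 -0.122  0.07 ]
t 24.6 p [ 0.436  -0.0461  0.1046] x [ 0.013 -0.005 -1.   ] y [ 0.992 -0.124  0.014] F [ 0.38 -0.04 -1.14] T [0.006 0.013 0.024] w 0.0185 q [-0.26 -0.18 -0.39  1.35 -0.    1.44]
t 24.65 p [ 0.4366 -0.0456  0.1047] x [ 0.014 -0.004 -1.   ] y [ 0.992 -0.122  0.014] F [-0.1  -0.49 -1.07] T [-0.001  0.029 -0.008] w 0.0187 q [-0.26 -0.18 -0.39  1.35 -0.    1.44]
```

View pics/s20.png

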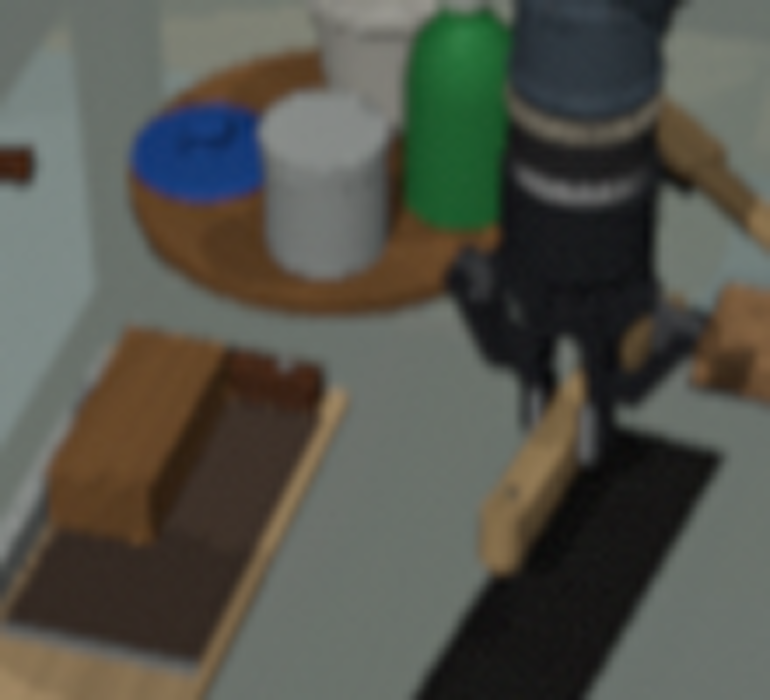

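Request:
send_rows:
  motion:
    - [-0.002,0.002,-0.008,0.2,-0.1,0.05,1]
    - [0,0,0,0.3,0,0,1]
    - [0,0,0,0.3,0,0,1]
    - [0,0,0,0.3,0,0,1]
    - [0,0,0,0.2,0,0,1]
    - [0,0,0,0.05,0,0,1]
    - [0,0,0,0,0,0,1]

```text
time: 25.35
tcp_pos: [0.4328, -0.0453, 0.0328]
orientation: [1.29, 1.158, -1.288]
wrist_force: [0.2, 0.2, -0.9]
width: 0.0188
```

```bash
python3 - <<'E'
from p import *
plan([0.432,-0.0488,0.0179],-97)
E
```

```text
turn frac [ 0.0087 -0.0016  0.0004] shift mm world [ -0.8  -3.5 -14.9] frac in current tool [ 0.297 -0.009  0.072] frac in target tool [ 0.297 -0.008  0.071]
t 25.35 p [ 0.4328 -0.0453  0.0328] x [-0.     0.003 -1.   ] y [ 0.994 -0.108 -0.001] F [ 0.22  0.19 -0.9 ] T [ 0.013 -0.092 -0.025] w 0.0188 q [-0.26 -0.13 -0.49  1.21  0.    1.42]
```

Request:
send_rows:
  motion:
    - [0.008,-0.001,0,0.08,-0.01,0.06,1]
    - [0,0,0,0.08,0,0,1]
    - [0,0,0,0.06,0,0,1]
    - [0,0,0,0.03,0,0,1]
    - [0,0,0,0.02,0,0,1]

```text
time: 25.85
tcp_pos: [0.4339, -0.0488, 0.0206]
orientation: [1.3, 1.147, -1.296]
wrist_force: [-1.1, 2.7, 3.2]
width: 0.0189
```

```bash
python3 - <<'E'
from p import *
plan([0.432,-0.0488,0.0179],-97)
im=optics.grab_frame('side'); cv2.imwrite("pics/side21.png",im[:,:,::-1]); crop('t',im,205,130,315,230,7,"pics/s21.png")
E
```

```text
turn frac [ 0.0003 -0.0003 -0.0021] shift mm world [-1.9 -0.  -2.7] frac in current tool [ 0.054 -0.039  0.005] frac in target tool [ 0.054 -0.039  0.005]
t 25.85 p [ 0.4339 -0.0488  0.0206] x [ 0.003  0.    -1.   ] y [ 0.993 -0.121  0.003] F [-1.06  2.66  3.18] T [ 0.017  0.36  -0.119] w 0.0189 q [-0.27 -0.12 -0.5   1.18  0.    1.43]
```

View pics/s21.png

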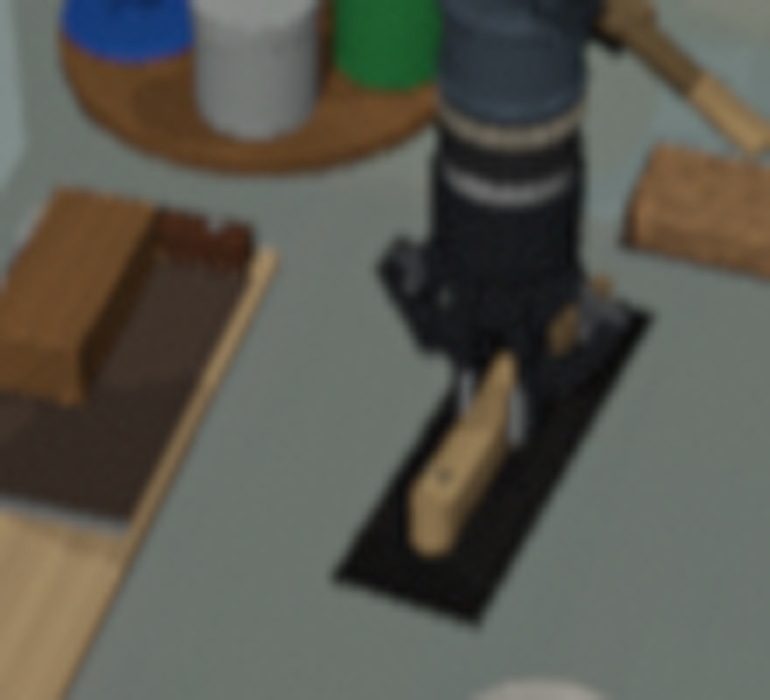

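Request:
send_rows:
  motion:
    - [0,0,-0.002,0.03,-0.03,0,1]
    - [0,0,0,0.03,-0.01,0,1]
    - [0,0,0,0.03,0,0,1]

```text
time: 26.2
tcp_pos: [0.4343, -0.0487, 0.0196]
orientation: [1.3, 1.145, -1.294]
wrist_force: [-1.9, 3.4, 8.0]
width: 0.0183
```

```bash
python3 - <<'E'
from p import *
plan([0.432,-0.0488,0.0179],-97)
E
```

```text
turn frac [ 0.0004  0.0002 -0.0034] shift mm world [-2.3 -0.1 -1.7] frac in current tool [ 0.035 -0.046  0.007] frac in target tool [ 0.035 -0.046  0.007]
t 26.2 p [ 0.4343 -0.0487  0.0196] x [ 0.005 -0.001 -1.   ] y [ 0.993 -0.121  0.005] F [-1.89  3.42  7.98] T [-0.166  0.798 -0.331] w 0.0183 q [-0.27 -0.12 -0.5   1.18  0.    1.43]
```

Request:
send_rows:
  motion:
    - [0,0,0,0,0,0,1]
    - [0,0,0,0,0,0,1]
  force: 25

```text
time: 26.4
tcp_pos: [0.4342, -0.0489, 0.0207]
orientation: [1.3, 1.144, -1.296]
wrist_force: [-0.4, 1.3, 0.9]
width: 0.0186
```

```bash
python3 - <<'E'
from p import *
plan([0.432,-0.0488,0.0179],-97)
E
```

```text
turn frac [ 0.      0.0009 -0.0034] shift mm world [-2.2  0.1 -2.8] frac in current tool [ 0.057 -0.044  0.003] frac in target tool [ 0.057 -0.043  0.003]
t 26.4 p [ 0.4342 -0.0489  0.0207] x [ 0.005 -0.002 -1.   ] y [ 0.993 -0.122  0.005] F [-0.44  1.35  0.87] T [-0.021  0.266 -0.091] w 0.0186 q [-0.27 -0.12 -0.5   1.18 -0.    1.43]
```

Request:
send_rows:
  motion:
    - [0,0,0,0,0,0,0.45]
    - [0,0,0,0,0,0,0.3]
    - [0,0,0,0,0,0,0.1]

```text
time: 26.7
tcp_pos: [0.4343, -0.0492, 0.0201]
orientation: [1.3, 1.143, -1.295]
wrist_force: [-0.3, 0.2, -0.4]
width: 0.0382
```

```bash
python3 - <<'E'
from p import *
plan([0.432,-0.0488,0.0179],-97)
im=optics.grab_frame('side'); cv2.imwrite("pics/side22.png",im[:,:,::-1]); crop('t',im,205,130,315,230,7,"pics/s22.png")
E
```

```text
turn frac [ 0.0002  0.001  -0.0037] shift mm world [-2.3  0.4 -2.2] frac in current tool [ 0.044 -0.047 -0.002] frac in target tool [ 0.044 -0.047 -0.002]
t 26.7 p [ 0.4343 -0.0492  0.0201] x [ 0.006 -0.002 -1.   ] y [ 0.993 -0.122  0.006] F [-0.32  0.22 -0.39] T [ 0.029 -0.025 -0.02 ] w 0.0382 q [-0.27 -0.12 -0.5   1.18 -0.    1.43]
```

View pics/s22.png

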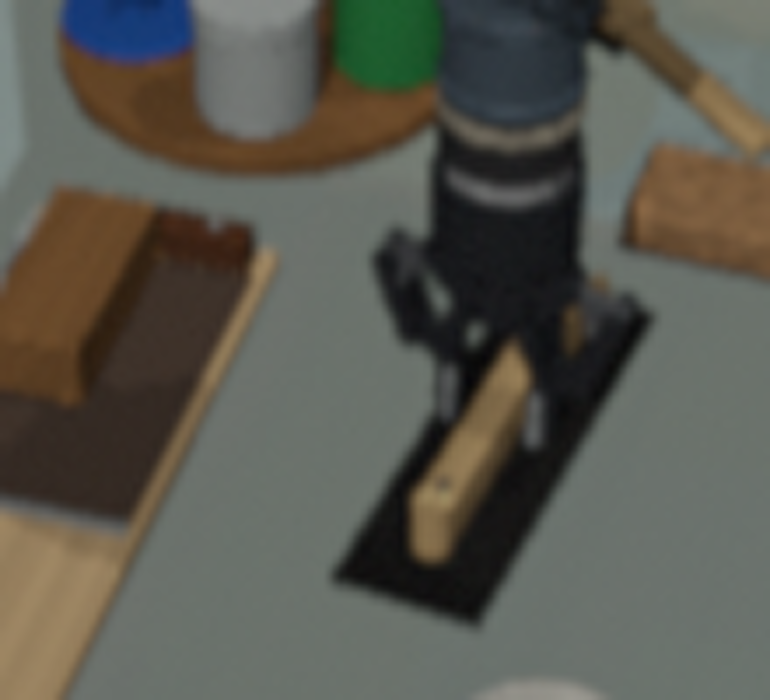

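Stick released, lying on the mat between the open fingers (tail around (430,540) in the crop). Now I raise straight up and move back out of the way.

Request:
send_rows:
  motion:
    - [0,0,0,0,0,0,-0.1]
    - [0,0,-0.004,-0.15,0,0,-0.1]
    - [0,0,0,-0.3,0,0,-0.1]
    - [0,0,0,-0.5,0,0,-0.1]
    - [0,0,0,-0.6,0,0,-0.1]
    - [0,0,0,-0.7,0,0,-0.1]
    - [0,0,0,-0.5,-0.3,0,-0.1]
    - [0,0,0,-0.3,-0.5,0,-0.1]
    - [0,0,0,0,-0.5,0,-0.1]
    - [0,0,0,0,0,0,-0.1]

```text
time: 27.75
tcp_pos: [0.3682, -0.0411, 0.1826]
orientation: [1.296, 1.149, -1.3]
wrist_force: [-0.0, 0.7, -1.0]
width: 0.0469
```

```bash
python3 - <<'E'
from p import *
st()
im=optics.grab_frame('side'); cv2.imwrite("pics/side23.png",im[:,:,::-1])
im=optics.grab_frame('top'); cv2.imwrite("pics/top23.png",im[:,:,::-1])
E
```

```text
t 27.75 p [ 0.3682 -0.0411  0.1826] x [-0.002 -0.002 -1.   ] y [ 0.993 -0.121 -0.001] F [-0.02  0.74 -1.02] T [-0.036 -0.019  0.058] w 0.0469 q [-0.29 -0.37 -0.38  1.56 -0.    1.4 ]
```

View pics/side23.png

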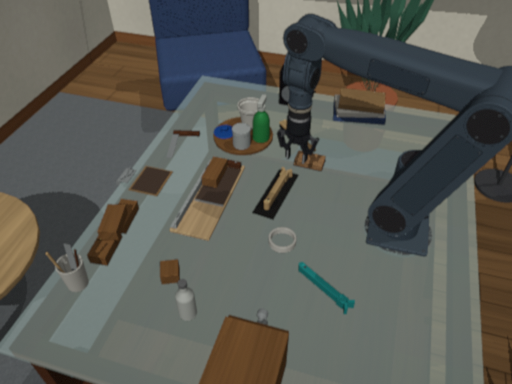

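View pics/top23.png

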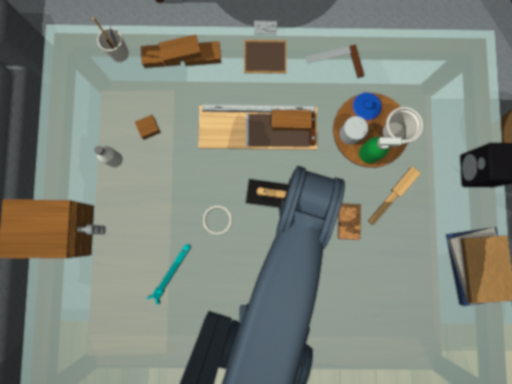

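```bash
python3 - <<'E'
from m import *
im=cv2.imread("pics/top23.png")[:,:,::-1].copy()
b=(185,90,335,165); u=up(im,*b); hsv=cv2.cvtColor(u,cv2.COLOR_RGB2HSV)
m=((hsv[:,:,0]<25)&(hsv[:,:,1]>140)&(u.max(2)>110)).astype(np.uint8); m[:,:(262-185)*8]=0; m=cv2.morphologyEx(m,cv2.MORPH_OPEN,np.ones((15,15)))
c=big(m); r=cv2.minAreaRect(c);P=tofull(cv2.boxPoints(r),*b[:2]); W=ray('top',P,0.052); print("block",P.round(1).tolist(),W.round(4)); print(np.linalg.norm(np.diff(W,axis=0),axis=1), W.mean(0))
im=cv2.imread("pics/side23.png")[:,:,::-1].copy(); crop('s',im,200,140,310,220,7,"pics/s23.png")
a=cv2.imread("pics/side0.png")[:,:,::-1].copy(); crop('s',a,200,140,310,220,7,"pics/s0c.png")
E
```

```text
block [[271.1, 127.3], [271.2, 110.3], [311.0, 110.5], [310.9, 127.5]] [[ 6.410e-01  7.000e-04  5.200e-02]
 [ 6.955e-01  6.000e-04  5.200e-02]
 [ 6.962e-01 -1.240e-01  5.200e-02]
 [ 6.416e-01 -1.232e-01  5.200e-02]]
[0.0544918  0.12459174 0.05454895] [ 0.66859116 -0.06145957  0.052     ]
```

View pics/s23.png

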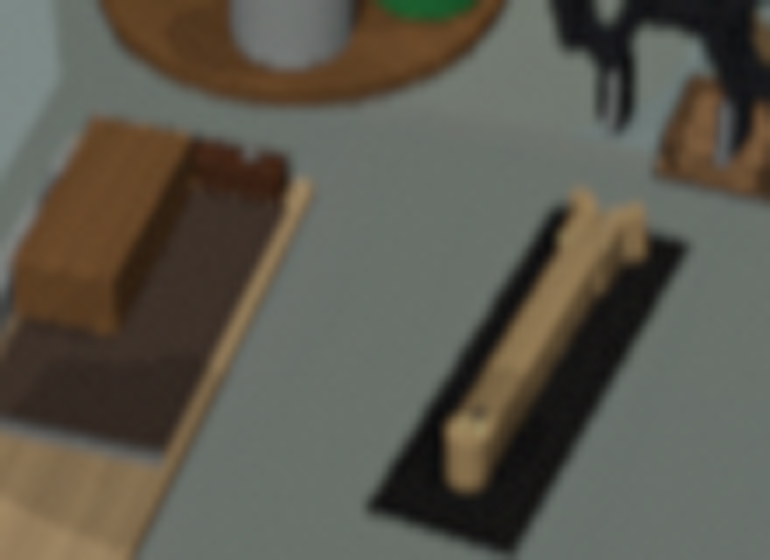

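View pics/s0c.png

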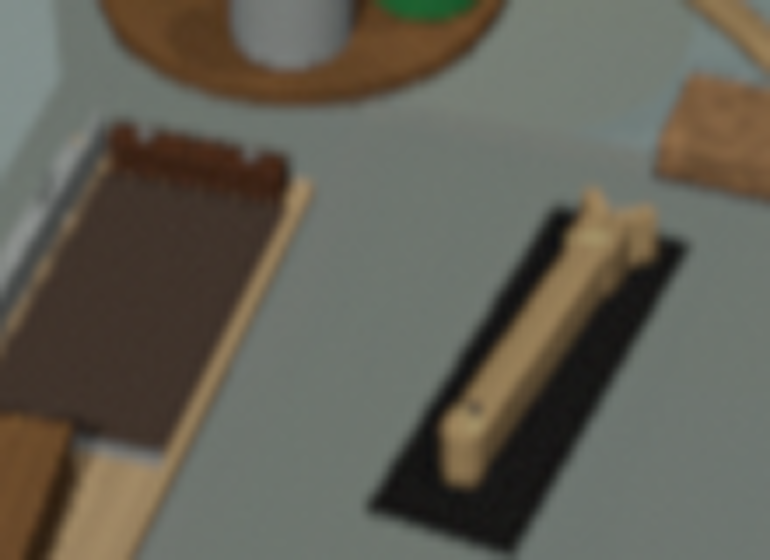

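```bash
python3 - <<'E'
from station import arm
print(arm.state()['time']); print(arm.close_job())
E
```

```text
27.85
the job is handed in; nothing more can be done
None
```

The sanding pass is done and the job was handed in at 27.85 s; no verdict was reported.

**What I did:** I picked up the push stick and pressed the block flat on the fence with both lips, at about 5 N on the wrist. I then seated the notch on the rear corner and fed the block along the fence to the stop. Wrist force and torque readings put the side push at about 2–5 N over the strip. The total feed force was about 8–10 N at the stop. I lowered the stick onto its mat, released it and withdrew the arm.

**Final pictures:**
- **Block:** it lies against the stop and along the fence, with its centre at about y = -0.061 m. I expected about -0.064 from the board and -0.0625 from the stop face, within the calibration error. The colour mask clipped its width to 54 mm, so the top-view size is not exact.
- **Stick:** it lies flat on the mat, a few millimetres from where it was. The arm hid its head in the top view, so I judged this from the side view.
- **Bystanders:** they look unmoved by eye.

**What went less well:**
- While lowering the stick for the first press, its tail rested on the tape roll with about 2 N. I lifted it off; the roll looks unmoved.
- When the feed began, the block stuck and then jumped about 6 mm, still before the strip. The side push dipped to about 0.5 N for a moment.
- When laying the stick down I pressed it onto the mat with up to about 9 N.

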